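Torque the centre bolt of the bearing stand with a break-back wrench

TASK

Take the torque wrench from its black mat, set its socket gently and fully down over the square-headed bolt on the bearing stand and tighten the bolt clockwise (seen from above) until the wrench's knuckle clearly gives way; then stop, without driving the knuckle on towards the end of its travel or forcing the bolt. Ease the load off before you lift the wrench from the bolt, lay it back flat on its mat, let go, and leave the other things on the bench alone.

Things in the scene. Friction and masses are not known exactly. Their poses are not given: they have to be found in the camera images.
- wrench: Break-back torque wrench, 229 mm long, 0.32 kg: steel head with knuckle, blue collar, black grip. It lies level on its socket rim and the steel cap at the other end. Origin: on the knuckle's axis, level with the underside (socket mouth). +x runs along the handle away from the socket, +z up. While straight, the socket's axis is at x = -35 mm.
- grip (a point): Middle of the black grip, 100 mm from the knuckle's axis and 22 mm above the wrench's underside; axes as wrench. The grip is a bar 18 mm wide (y), 20 mm high, 118 mm long (x).
- butt (a point): Outer end of the steel cap on the handle, level with the wrench's underside, 183 mm from the knuckle's axis.
- socket (a point): Centre of the socket's mouth, at the head's underside; turns with the head. Square socket, oiled, open downward, 27.8 mm across flats, 18 mm deep, 37 mm square outside; +x points to the knuckle, flats face +x and -x. It fits where its yaw equals the bolt's plus any multiple of 90 degrees, to about 3 degrees either way; further off it stays up on the bolt's corners.
- wrench_head (a joint): Angle of the wrench's knuckle (rad), 0 = straight, as at the start. Rigid until 1.0 N m bends it (about 10 N sideways at the middle of the grip, head held); then it gives way at the same resistance and stays bent. It bends only when the handle is driven clockwise, from above, against the head. Clearly tripped from 0.10; beyond 0.30 is driven too far; hard stop at 0.40.
- bolt: Brass square bolt head, oiled, 26 mm across flats, 13 mm high (top 4 mm a round chamfer, 21 mm at the top), on a 50 mm flange. Origin: on its axis at the flange's top, 52 mm above the bench, where the socket rim rests when fully down; flats face +x and -x. Clockwise from above tightens: it runs easily (0.12 N m) for an unknown 20 to 45 degrees, then comes up hard, which only the force shows.
- bolt_corner (a point): A corner of the square, 18.4 mm from the bolt's axis, 9 mm above the flange; turns with the bolt. The bolt stands upright on a round stand screwed to the bench: foot 108 mm across and 12 mm high, above it a bearing 62 mm across, from 30 to 44 mm over the bench. A trip alone puts 100 to 130 N, all contacts added up, on the bolt's head: over 170 N is forced. Turned back until the side force and twist are gone, the socket lifts off freely.
- mat: Black rubber mat, 320 x 120 x 3 mm, fixed to the bench. Origin: centre of its underside; x along its length.
- spanner: Bystander: combination spanner 176 mm long, lying loose.
- marker: Bystander: black marker pen 125 mm long, lying loose.
- ring_gauge_a: Bystander: steel ring gauge 66 mm across, 20 mm high.
- ring_gauge_b: Bystander: steel ring gauge 48 mm across, 18 mm high.
- tally: Bystander: white tally counter 91 x 47 x 26 mm.
- screwdriver: Bystander: red and black screwdriver 196 mm long.
There are look-alikes about, which are no part of the job. There is more than one size of the part that bears bolt; the job needs the largest.

How it is judged:
On the way, in this order (a step that is already met when the one before it is completed fails the run):
1. the straight wrench's socket is fully down over the bolt's head (z of socket in the frame of bolt below 0.004 m and horizontal distance between socket and bolt below 0.004 m and value of joint wrench_head below 0.05 rad), for 0.2 s.
2. with the socket down on the bolt and the bolt turned tight, the wrench's knuckle has given way by at least 0.10 rad (z of socket in the frame of bolt below 0.006 m and horizontal distance between socket and bolt below 0.005 m and distance of bolt_corner from where it was at the start of the episode above 0.004 m and contact force between wrench and bolt above 3 N and value of joint wrench_head above 0.1 rad), for 0.1 s.
At the end, for the whole second after the job is handed in: The bolt has been turned tight with the wrench (its corner at least 4 mm from where it started), the knuckle is bent by at least 0.09 rad, and the wrench lies at rest, upright within 0.1 rad, with the centre of its socket and the end of its handle both over the mat and not more than 5 mm above it (value of joint wrench_head above 0.09 rad and distance of bolt_corner from where it was at the start of the episode above 0.004 m and x of socket in the frame of mat between -0.16 and 0.16 m and y of socket in the frame of mat between -0.06 and 0.06 m and x of butt in the frame of mat between -0.16 and 0.16 m and y of butt in the frame of mat between -0.06 and 0.06 m and z of each of socket, butt in the frame of mat below 0.008 m and angle between wrench's own z axis and vertical below 0.1 rad and linear speed of wrench below 0.02 m/s); the robot touches nothing.
It fails at once if the wrench's knuckle driven on beyond 0.30 rad (value of joint wrench_head above 0.3 rad).
It fails at once if the wrench pressed on the bolt or forced against it with more than 170 N, all contacts added up (a trip alone makes 100 to 130 N) (contact force between wrench and bolt above 170 N).
It fails at once if the socket forced down or dragged off: more than 40 N between wrench and bolt while the socket is not fully down (z of socket in the frame of bolt above 0.006 m and contact force between wrench and bolt above 40 N).
It fails at once if a bystander pushed more than 20 mm from its place (distance of any of spanner, marker, ring_gauge_a, ring_gauge_b, tally, screwdriver from where it was at the start of the episode above 0.02 m).
It also fails if it takes over 72 s, if anything falls off the work surface, if the arm or the gripper's body presses on something with over 40 N, if the wrist force passes 120 N, or if a joint passes its speed limit or range.

ROBOT

A 6-joint arm with a two-finger parallel gripper is mounted at the origin on a cart in front of the work surface, level with it; the furniture and walls round the work are solid. World frame = base frame: x ahead of the robot, y to its left, z up, the work surface at z = 0. Lengths are in m, angles in rad, forces in N, time in s.
With the tool pointing down it reaches from about 0.35 to 0.975 m from the base axis. Payload 4.9 kg.
Tool frame: the origin (TCP) lies between the finger pads; the fingertips stand 19 mm ahead of it and the grasp point (between the pads) is the TCP; x points along the fingers, z is the direction in which the jaws open and shut, and the axes are right-handed (so a half turn about x gives the same grasp; the last joint's range is limited). The gripper opens to 85 mm and grips with 20 to 120 N. Pads are 22 mm wide; open, the fingers measure 114 mm over their backs; the gripper's body (76 mm by 85 mm) begins 54 mm behind the grasp point. The pads swing forward as they close: fully open they stand 13 mm farther back than shut.
Start: joints at [1.04, 0.053, 1.613, -0, 1.476, -0.119], TCP at [0.25, 0.573, 0.217] pointing down, gripper open.
Joint ranges: [-3.01, 3.01], [-1.01, 2.22], [0.06, 2.58], [-1.02, 4.17], [0.09, 2.62], [-3.14, 3.14]. Speed limits (rad/s): [2.57, 2.57, 3.14, 3.14, 3.14, 3.14].

INTERFACE

Orientations are given as [roll, pitch, yaw] about the fixed x, y, z axes, in that order (R = Rz(yaw) Ry(pitch) Rx(roll)).
In Python, from rig import * gives the robot as it stands. The module is installed in compiled form; this text tells all that it offers.
- The arm moves only by the tool step_arm, never from a script. Its arguments are lists of equal length, an entry for each row: "offset": the shift along the tool's x, y, z in mm, a list of three; "turn": the turn about the tool's x in rad. A call has 1 to 12 rows; each row shifts and turns the commanded pose from where the row before left it, along the tool's axes as they then stand; what a row does not reach is not made up. A row lasts 1/10 s, in which the tool goes at most 50 mm and 8.59 degrees, less where a joint would pass 70% of its speed; a pose out of reach is approached as far as the arm can. A call is refused whole if a number of a shift passes 50 or a number of a turn 0.15, either way. A call with a gripper value outside its range is refused whole. "hand" is the closure, from -1 (fully open) to 1 (shut), set as the call begins (left out, the last holds). The fingers move at their own pace and stop on an object; "force" is the grip in N (left out, the last holds). Time passes only in rows, so rows that do not move let the fingers close. It gives the time, the measured TCP pose, the force and the opening at its end, in the units of the state.
- sense(): the state, without advancing time (a new reading comes with each control period).
- read_camera(name): name is "side" or "top"; returns the picture (420x560x3 uint8, red, green, blue); there is no depth.
- camera_info(name): a dict with "fx", "fy", "cx", "cy" (pixels), "view" (4x4, takes a point from world to camera coordinates). Camera axes: x right, y down, z forward; pixel columns grow to the right and rows downward; lengths in m; the calibration is good to about 2 mm. A picture is of the moment at which its call begins. camera_info takes no time and is no camera call.
- finish_job(): hands the job in, once; it reports no verdict.
Trained networks look in the newest picture that a camera, given by its name, has taken for a name from the list of things; names that differ only in an ending like _2 or _b are one class to them, and where a whole thing is asked for, a point or a joint stands for the part that bears it (a point fixed in the world has none). Each returns a list of dicts, best first, with "score" (0 to 1); they miss things now and then, are a little off and sometimes report something else, mostly with a low value. They report only what shows in the picture. A call takes as long as a camera call. They do not tell look-alikes from the thing itself.
- look_for(camera, thing): "centre" ([x, y, z] in m, in world coordinates, good to about 4 mm: the middle of the surface that is visible of it).
The state is a dict: "time_s": time; "qpos": joint angles; "qd": joint speeds; "effort": joint torques, N m; "tcp_pos": TCP position; "eef_rot": TCP orientation; "contact_force": force on the tool from outside, world axes, zero at the start; "wrist_torque": the same for the moment, N m; "finger_gap": finger opening in m.
Only numpy, scipy, OpenCV 4.12 (cv2) and the standard library are available. Lean on these libraries where they do the work, as an engineer would, in place of code of your own. Each camera call takes 0.05 s, during which the arm holds its last target.

## Working session

There is one attempt and no reset: what is moved stays moved. The work goes in short steps, Python scripts to look and compute and a tool call to move; the robot and the scene stay as the last step left them, time stands still between calls to the robot, and variables do not carry over. Pictures are saved under pics/ and viewed, and the job is handed in when it is done.

Besides the shell and the picture viewer there is one more tool, called after "Request:" by a JSON object that holds its "op" and its "data", one argument or row to a line. step_arm: Moves the arm, as the interface text tells. Its arguments: {"type":"object","properties":{"offset":{"type":"array"},"turn":{"type":"array"},"hand":{"type":"number"},"force":{"type":"number"}},"required":["offset","turn"]}

```bash
mkdir -p pics; ls; python3 - <<'E'
from rig import *
import cv2
for n in ["side","top"]:
    im=read_camera(n); cv2.imwrite(f"pics/{n}0.png",im[:,:,::-1]); 
    i=camera_info(n); print(n,i)
print(sense())
for c in ["top","side"]:
    for t in ["wrench","bolt","mat","grip"]:
        try: print(c,t,[(r['score'],[round(x,3) for x in r['centre']]) for r in look_for(c,t)])
        except Exception as e: print(c,t,e)
E
```

```text
pics
side {'fx': 430.43173403808277, 'fy': 430.43173403808277, 'cx': 282.1189060274684, 'cy': 212.97665579676072, 'view': array([[ 0.55857569,  0.82942973, -0.00628711, -0.28581676],
       [ 0.6874192 , -0.46715443, -0.55607695, -0.38054191],
       [-0.46416381,  0.30628918, -0.83110703,  1.48229864],
       [ 0.        ,  0.        ,  0.        ,  1.        ]])}
top {'fx': 410.5868849773547, 'fy': 410.5868849773547, 'cx': 276.26501164678234, 'cy': 205.1041473301898, 'view': array([[ 0.01583857, -0.9997362 ,  0.01663338, -0.07408706],
       [-0.98295821, -0.01861554, -0.18288416,  0.57705622],
       [ 0.18314555, -0.01345329, -0.98299375,  1.33975487],
       [ 0.        ,  0.        ,  0.        ,  1.        ]])}
{'time_s': 0.1, 'qpos': array([ 1.04000707e+00,  5.32818201e-02,  1.61413968e+00,  1.69880831e-05,
        1.47599172e+00, -1.18982422e-01]), 'qd': array([ 0.00042345,  0.00040303, -0.00257552,  0.00054619, -0.00025078,
        0.00086003]), 'effort': array([ 8.29334817e-05, -3.94903851e+01, -3.71363282e+01, -1.56895094e-04,
        3.90730362e-03, -7.80032849e-06]), 'tcp_pos': array([0.24985589, 0.57225314, 0.21590173]), 'eef_rot': array([ 3.01332281,  1.56897568, -2.11087463]), 'contact_force': array([ 0.01215724, -0.50094947, -0.71952016]), 'wrist_torque': array([ 0.01586627, -0.01720694,  0.04866612]), 'finger_gap': 0.08530145971891052}
top wrench [(0.73, [0.478, 0.294, 0.032])]
top bolt [(0.72, [0.533, -0.121, 0.053]), (0.47, [0.519, 0.017, 0.033]), (0.42, [0.384, -0.098, 0.036])]
top mat [(0.86, [0.456, 0.267, 0.003]), (0.71, [0.478, -0.377, 0.016])]
top grip [(0.61, [0.481, 0.294, 0.036])]
side wrench [(0.73, [0.536, -0.122, 0.049]), (0.7, [0.487, 0.283, 0.031]), (0.47, [0.388, -0.456, 0.021])]
side bolt [(0.64, [0.519, 0.017, 0.035]), (0.63, [0.546, -0.12, 0.053])]
side mat [(0.67, [0.463, 0.248, 0.0])]
side grip [(0.94, [0.485, 0.284, 0.033]), (0.53, [0.484, 0.375, 0.033])]
```

View pics/top0.png

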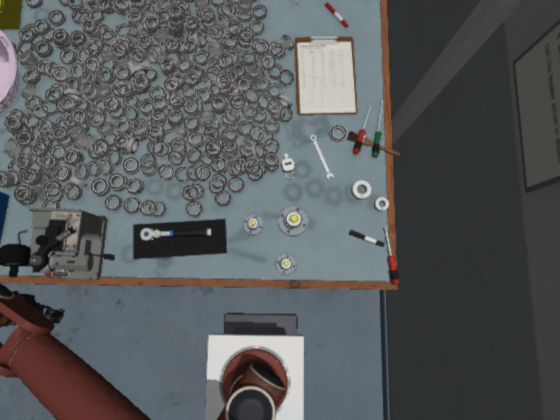

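View pics/side0.png

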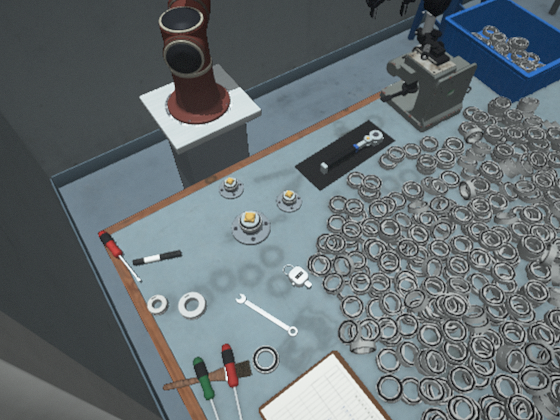

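```bash
python3 - <<'E'
import cv2,numpy as np
t=cv2.imread("pics/top0.png"); s=cv2.imread("pics/side0.png")
a=cv2.resize(t[185:285,225:335],None,fx=7,fy=6,interpolation=cv2.INTER_CUBIC)
a=cv2.resize(t[190:280,230:330],(800,600)[:1]*1+(720,) if 0 else (660,594),interpolation=cv2.INTER_CUBIC)
cv2.imwrite("pics/c_bolts_top.png",a)
cv2.imwrite("pics/c_wr_top.png",cv2.resize(t[210:265,125:235],(800,400),interpolation=cv2.INTER_CUBIC))
cv2.imwrite("pics/c_bolts_side.png",cv2.resize(s[170:250,210:310],(750,600),interpolation=cv2.INTER_CUBIC))
cv2.imwrite("pics/c_wr_side.png",cv2.resize(s[115:195,290:400],(800,582),interpolation=cv2.INTER_CUBIC))
E
```

```text
(no output)
```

View pics/c_bolts_top.png

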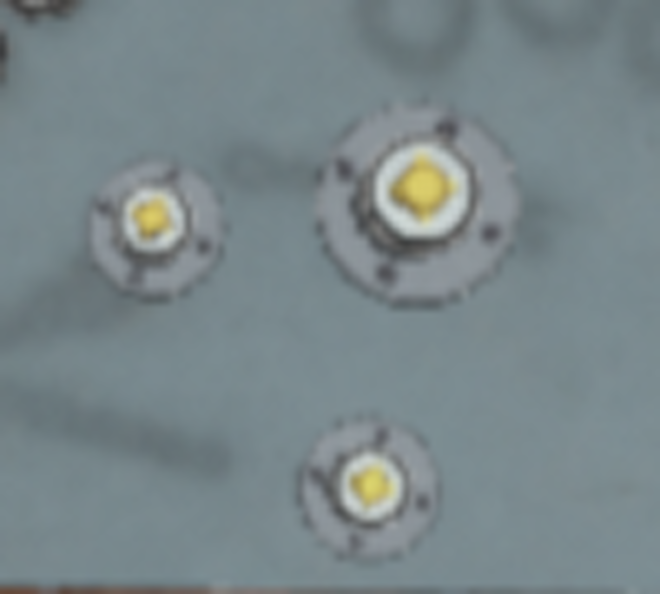

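View pics/c_wr_top.png

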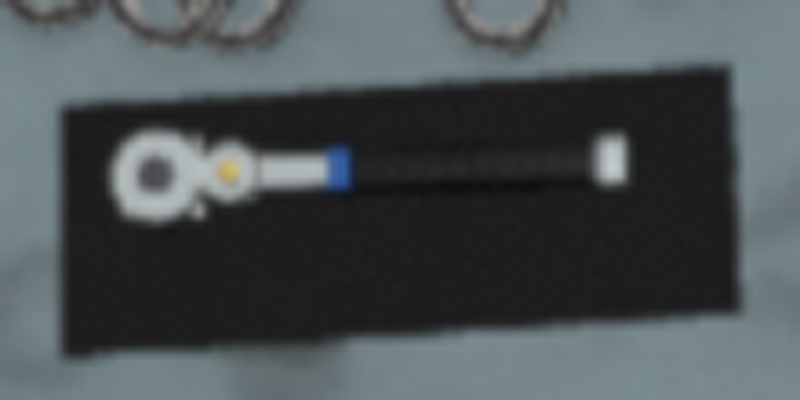

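View pics/c_bolts_side.png

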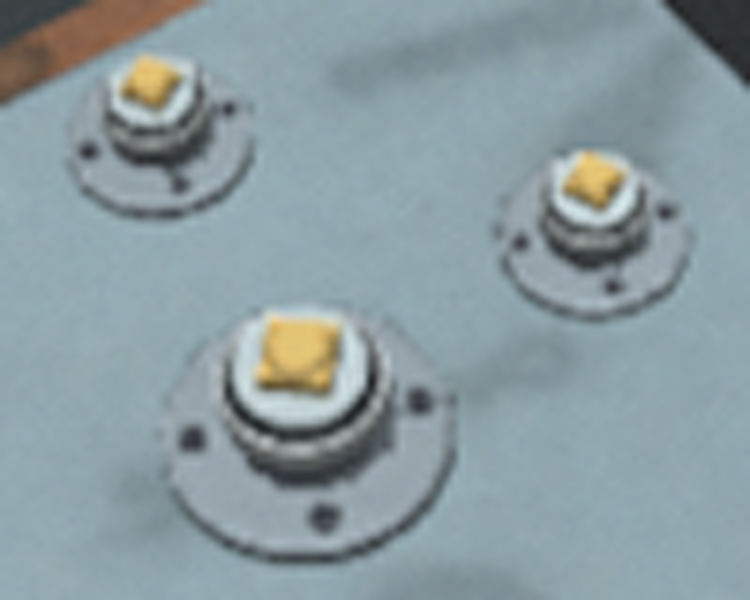

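View pics/c_wr_side.png

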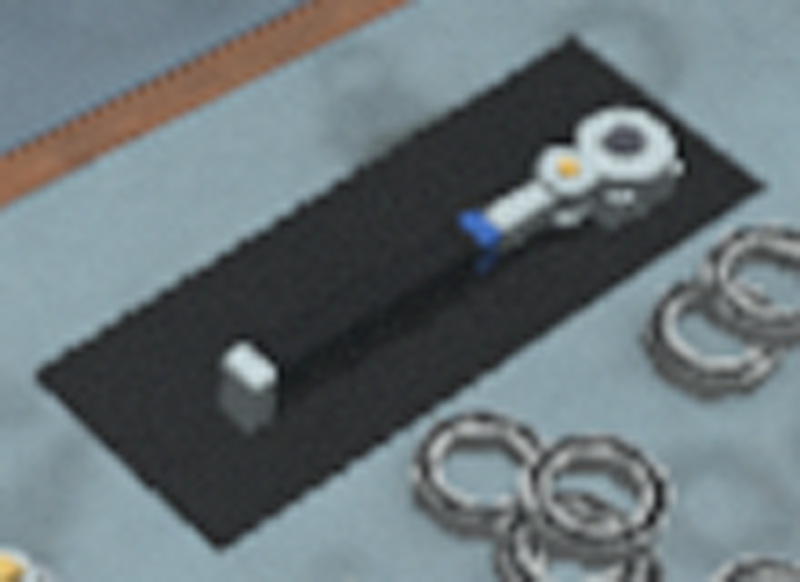

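```bash
cat > h.py <<'E'
import numpy as np
INF={'side':dict(f=430.43173403808277,cx=282.1189060274684,cy=212.97665579676072,V=np.array([[ 0.55857569,0.82942973,-0.00628711,-0.28581676],[0.6874192,-0.46715443,-0.55607695,-0.38054191],[-0.46416381,0.30628918,-0.83110703,1.48229864],[0,0,0,1]])),
'top':dict(f=410.5868849773547,cx=276.26501164678234,cy=205.1041473301898,V=np.array([[ 0.01583857,-0.9997362,0.01663338,-0.07408706],[-0.98295821,-0.01861554,-0.18288416,0.57705622],[0.18314555,-0.01345329,-0.98299375,1.33975487],[0,0,0,1]]))}
def proj(c,P):
    i=INF[c];P=np.atleast_2d(P);q=P@i['V'][:3,:3].T+i['V'][:3,3]
    return np.c_[i['f']*q[:,0]/q[:,2]+i['cx'],i['f']*q[:,1]/q[:,2]+i['cy']]
def ray(c,uv):
    i=INF[c];R=i['V'][:3,:3];t=i['V'][:3,3]
    d=R.T@np.array([(uv[0]-i['cx'])/i['f'],(uv[1]-i['cy'])/i['f'],1]);return -R.T@t,d
def atz(c,uv,z):
    o,d=ray(c,uv);return o+d*(z-o[2])/d[2]
def tri(pt,ps):
    A=np.zeros((3,3));b=np.zeros(3)
    for c,uv in(('top',pt),('side',ps)):
        o,d=ray(c,uv);d/=np.linalg.norm(d);M=np.eye(3)-np.outer(d,d);A+=M;b+=M@o
    X=np.linalg.solve(A,b);e=[np.round(proj(c,X)[0]-uv,2) for c,uv in(('top',pt),('side',ps))]
    return X,e
E
python3 - <<'E'
from h import *
for n,a,b in(('socktop',(146.3,234.1),(376.1,134.0)),('pin',(156.35,233.4),(368,138.1)),('cap',(209,232),(324.4,165.2))):
    X,e=tri(a,b);print(n,X.round(4),e)
# bolt crude: top crop (422,187)/6.6+(230,190); side (298,345)/7.5+(210,170)
print('bolt',tri((230+422/6.6,190+187/6.6),(210+298/7.5,170+345/7.5)))
# mat corners top
for u,v in((63,108),(730,68),(740,312),(65,352)): print(atz('top',(125+u*.1375,210+v*.1375),.003).round(3))
from rig import *
from scipy.spatial.transform import Rotation as R
s=sense();r=s['eef_rot'];print(R.from_euler('xyz',r).as_matrix().round(3))
E
```

```text
socktop [0.4757 0.3766 0.0318] [array([-0.7 , -0.46]), array([-0.89,  0.2 ])]
pin [0.4779 0.3413 0.0364] [array([-0.6 , -0.39]), array([-0.76,  0.17])]
cap [0.4865 0.1652 0.0327] [array([-0.76, -0.46]), array([-1.  ,  0.18])]
bolt (array([ 0.53376253, -0.12151023,  0.0624116 ]), [array([-0.72, -0.34]), array([-1.  ,  0.15])])
[0.509 0.429 0.003]
[0.534 0.112 0.003]
[0.417 0.103 0.003]
[0.393 0.419 0.003]
[[-0.    -0.916  0.4  ]
 [-0.     0.4    0.916]
 [-1.    -0.    -0.   ]]
```

```bash
cat > fitb.py <<'E'
from rig import *
from h import *
import cv2,sys
from scipy.optimize import minimize
tag=sys.argv[1]
x0=np.array([0.534,-0.1215])
def solids(yaw,xy,hw=.013):
    c,s=np.cos(yaw),np.sin(yaw);R=np.array([[c,-s],[s,c]])
    q=np.array([[1,1],[-1,1],[-1,-1],[1,-1]])*hw@R.T+xy
    lo=np.c_[q,np.full(4,.052)];mid=np.c_[q,np.full(4,.061)]
    a=np.linspace(0,2*np.pi,40);tp=np.c_[xy[0]+.0105*np.cos(a),xy[1]+.0105*np.sin(a),np.full(40,.065)]
    return lo,mid,tp
S=8
def masks(c,yaw,xy,sh,box):
    u0,v0,w,h=box
    lo,mid,tp=solids(yaw,xy)
    def m(P):
        p=(proj(c,P)+sh-[u0,v0]+.5)*S-.5
        hu=cv2.convexHull(p.astype(np.float32))
        im=np.zeros((h*S,w*S),np.uint8);cv2.fillConvexPoly(im,np.round(hu*16).astype(np.int32),255,cv2.LINE_AA,4)
        return cv2.GaussianBlur(cv2.resize(im,(w,h),interpolation=cv2.INTER_AREA).astype(float)/255,(0,0),SIG)
    full=m(np.r_[lo,mid,tp]);up=m(np.r_[mid,tp]);t=m(tp)
    out=[t,up-t]
    for k in range(4):
        f=m(np.r_[lo[[k,(k+1)%4]],mid[[k,(k+1)%4]]])
        n=(lo[k]+lo[(k+1)%4])/2-np.r_[xy,.052]
        o,_=ray(c,(0,0))
        if n@(o-lo[k])>0: out.append(np.clip(f-up*0,0,1)*np.clip(1-up,0,1))
    return np.stack([o.ravel() for o in out]+[np.ones(w*h)],1)
SIG=.5
ims={c:np.mean([read_camera(c).astype(float) for _ in range(3)],0) for c in('top','side')}
for c in('top','side'):
    cv2.imwrite(f'pics/{tag}_{c}.png',ims[c][:,:,::-1].astype(np.uint8))
    p=proj(c,[*x0,.058])[0].round().astype(int);box=(p[0]-11,p[1]-11,22,22)
    I=ims[c][box[1]:box[1]+22,box[0]:box[0]+22];Y=(I[...,0]-I[...,2]).ravel()
    def cost(q,yaw):
        A=masks(c,yaw,x0,q[:2],box);g,*_=np.linalg.lstsq(A,Y,rcond=None);return ((A@g-Y)**2).mean()
    res=[]
    q=np.zeros(2)
    for d in range(-45,45,3):
        best=min((minimize(cost,st,args=(np.radians(d),),method='Nelder-Mead',options=dict(xatol=.02,fatol=.01,initial_simplex=np.array(st)+[[0,0],[.5,0],[0,.5]])) for st in ([0,0],)),key=lambda r:r.fun)
        res.append((best.fun,d,best.x.round(2)))
    for r in res: print(c,r[1],round(r[0],2),r[2])
E
python3 fitb.py b0
```

```text
top -45 29.14 [0.48 0.02]
top -42 25.69 [0.48 0.03]
top -39 25.72 [0.49 0.02]
top -36 29.38 [0.5  0.02]
top -33 36.03 [0.51 0.  ]
top -30 44.82 [ 0.52 -0.01]
top -27 55.02 [0.48 0.01]
top -24 65.97 [ 0.48 -0.01]
top -21 76.96 [ 0.53 -0.  ]
top -18 86.98 [ 0.53 -0.01]
top -15 95.93 [ 0.57 -0.01]
top -12 103.49 [ 0.51 -0.04]
top -9 109.57 [ 0.51 -0.05]
top -6 114.73 [ 0.5  -0.08]
top -3 118.61 [ 0.58 -0.01]
top 0 120.22 [ 0.59 -0.04]
top 3 121.53 [ 0.59 -0.01]
top 6 121.79 [ 0.56 -0.02]
top 9 119.85 [ 0.49 -0.05]
top 12 116.81 [ 0.49 -0.05]
top 15 113.11 [ 0.49 -0.01]
top 18 108.13 [0.5  0.01]
top 21 101.8 [0.47 0.02]
top 24 93.86 [ 0.47 -0.01]
top 27 85.12 [ 0.48 -0.01]
top 30 75.45 [ 0.52 -0.01]
top 33 65.17 [0.5  0.01]
top 36 54.53 [ 0.47 -0.01]
top 39 44.46 [0.49 0.01]
top 42 35.75 [0.5  0.02]
side -45 102.77 [ 0.53 -0.14]
side -42 93.12 [ 0.51 -0.17]
side -39 94.21 [ 0.49 -0.24]
side -36 107.68 [ 0.47 -0.23]
side -33 127.28 [ 0.42 -0.26]
side -30 157.97 [ 0.42 -0.27]
side -27 189.4 [ 0.5  -0.11]
side -24 219.41 [ 0.46 -0.1 ]
side -21 253.78 [ 0.41 -0.13]
side -18 282.91 [ 0.37 -0.23]
side -15 308.04 [ 0.42 -0.19]
side -12 329.73 [ 0.45 -0.1 ]
side -9 349.96 [ 0.47 -0.11]
side -6 365.11 [ 0.44 -0.12]
side -3 376.47 [ 0.46 -0.14]
side 0 384.58 [ 0.46 -0.13]
side 3 388.91 [ 0.49 -0.15]
side 6 389.3 [ 0.49 -0.14]
side 9 385.29 [ 0.41 -0.13]
side 12 377.22 [ 0.45 -0.14]
side 15 365.87 [ 0.43 -0.16]
side 18 351.69 [ 0.49 -0.15]
side 21 332.67 [ 0.4  -0.14]
side 24 309.2 [ 0.44 -0.15]
side 27 282.8 [ 0.48 -0.19]
side 30 252.92 [ 0.48 -0.17]
side 33 219.48 [ 0.43 -0.14]
side 36 185.89 [ 0.47 -0.19]
side 39 152.21 [ 0.48 -0.2 ]
side 42 122.96 [ 0.51 -0.18]
```

Request:
{"op": "step_arm", "data": {
  "offset": [
    [0, -15, -34.4],
    [0, -15, -34.4],
    [0, -15, -34.4],
    [0, -15, -34.4],
    [0, -40.8, -10.4],
    [0, -40.8, -10.4],
    [0, -40.8, -10.4],
    [0, -40.8, -10.4],
    [0, -40.8, -10.4],
    [0, -40.8, -10.4],
    [0, -40.8, -10.4],
    [0, 0, 0]
  ],
  "turn": [0, 0, 0, 0, 0, 0, 0, 0, 0, 0, 0, 0],
  "hand": -1,
  "force": 110
}}

```text
time_s: 2.0
tcp_pos: [0.4856, 0.2387, 0.2171]
eef_rot: [-1.979, 1.569, -0.825]
contact_force: [-0.6, -0.1, 0.2]
finger_gap: 0.0859
```

Request:
{"op": "step_arm", "data": {
  "offset": [
    [0, 0, 0],
    [0, 0, 0],
    [0, 0, 0],
    [0, 0, 0],
    [0, 0, 0],
    [0, 0, 0],
    [0, 0, 0],
    [0, 0, 0],
    [0, 0, 0]
  ],
  "turn": [0.138, 0.138, 0.138, 0.138, 0.138, 0.138, 0.138, 0.138, 0]
}}

```text
time_s: 2.9
tcp_pos: [0.4821, 0.2422, 0.2171]
eef_rot: [2.113, 1.571, 2.169]
contact_force: [-0.4, -0.6, -0.2]
finger_gap: 0.0853
```

```bash
cat >> h.py <<'E'
from scipy.spatial.transform import Rotation as Rot
def st():
    from rig import sense
    s=sense();M=Rot.from_euler('xyz',s['eef_rot']).as_matrix()
    print('t',round(s['time_s'],2),'p',(s['tcp_pos']*1000).round(1),'zyaw',round(np.degrees(np.arctan2(M[1,2],M[0,2])),2),'down',M[:,0].round(4),'F',s['contact_force'].round(2),'T',s['wrist_torque'].round(3),'gap',round(s['finger_gap']*1000,1),'q',s['qpos'].round(3))
    return s,M
def go(tgt_mm,s,M):
    d=M.T@(np.array(tgt_mm)-s['tcp_pos']*1000);print('tool offset',d.round(2))
E
python3 - <<'E'
from h import *
s,M=st()
# refined wrench points, with -0.43px fix
f=lambda p:(p[0]-.43,p[1]-.43)
P=[]
for n,a,b in(('socktop',(146.3,234.1),(376.1,134.0)),('pin',(156.35,233.4),(368,138.1)),('cap',(209,232),(324.4,165.2))):
    X,e=tri(f(a),f(b));P.append(X);print(n,X.round(4),e)
p=[proj(c,[.534,-.1215,.058])[0]+sh for c,sh in(('top',[.485,.025]),('side',[.505,-.2]))]
print('bolt',tri(*p))
d=P[2]-P[0];print(np.degrees(np.arctan2(d[1],d[0])))
E
```

```text
t 2.9 p [482.1 242.2 217.1] zyaw 3.21 down [-2.e-04  2.e-04 -1.e+00] F [-0.42 -0.56 -0.18] T [-0.01  -0.024  0.042] gap 85.3 q [ 0.327 -0.153  1.811  0.     1.483  0.271]
socktop [0.476  0.3759 0.0348] [array([-0.32, -0.21]), array([-0.41,  0.09])]
pin [0.4782 0.3406 0.0394] [array([-0.22, -0.14]), array([-0.27,  0.06])]
cap [0.4868 0.165  0.0356] [array([-0.38, -0.22]), array([-0.49,  0.09])]
bolt (array([ 0.53436099, -0.1217371 ,  0.05923887]), [array([-0.39, -0.19]), array([-0.54,  0.08])])
-87.05487091014949
```

```bash
python3 - <<'E'
from h import *
for p in((194,208),(194,216),(160,208),(150,216),(159,216)): print(p,atz('top',p,.01).round(3))
from rig import *
s,M=st(); go([483.3,240.7,26],s,M); print(proj('top',[[.483+.057,.24,.03],[.483-.057,.24,.03]]))
import cv2
im=cv2.imread('pics/top0.png')[190:270,120:240];cv2.imwrite('pics/c2.png',cv2.resize(im,(800,533),interpolation=cv2.INTER_CUBIC))
E
```

```text
(194, 208) [0.571 0.222 0.01 ]
(194, 216) [0.543 0.221 0.01 ]
(160, 208) [0.569 0.34  0.01 ]
(150, 216) [0.54  0.373 0.01 ]
(159, 216) [0.54  0.342 0.01 ]
t 2.9 p [482.1 242.2 217.1] zyaw 3.21 down [-2.e-04  2.e-04 -1.e+00] F [-0.42 -0.56 -0.18] T [-0.01  -0.024  0.042] gap 85.3 q [ 0.327 -0.153  1.811  0.     1.483  0.271]
tool offset [191.07  -1.57   1.19]
[[187.20151854 215.70646267]
 [185.32370687 249.08459596]]
```

View pics/c2.png

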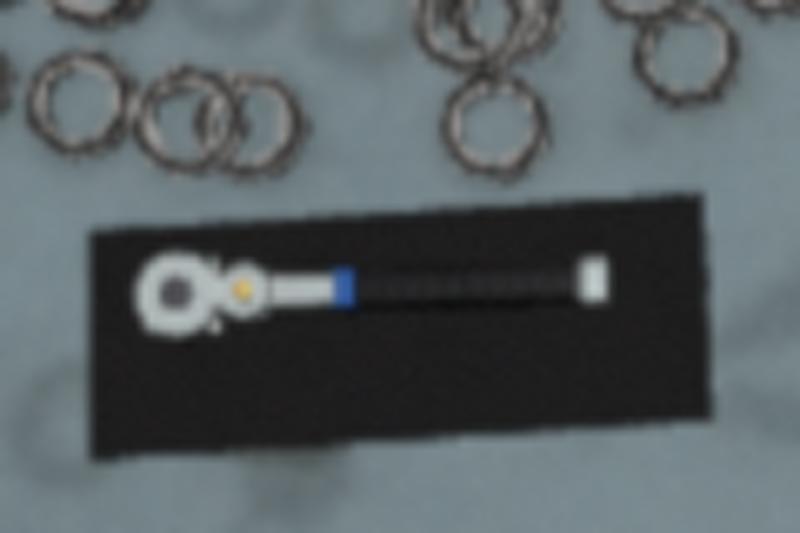

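Request:
{"op": "step_arm", "data": {
  "offset": [
    [40, -1.5, 1.2],
    [40, 0, 0],
    [40, 0, 0],
    [30, 0, 0],
    [0, 0, 0],
    [0, 0, 0]
  ],
  "turn": [0.004, 0, 0, 0, 0, 0],
  "hand": -0.2
}}

```text
time_s: 3.5
tcp_pos: [0.4837, 0.2404, 0.0673]
eef_rot: [3.135, 1.57, -3.095]
contact_force: [0.3, -0.2, 0.9]
finger_gap: 0.051
```

```bash
python3 - <<'E'
from h import *
from rig import *
s,M=st(); go([483.3,240.7,26],s,M)
import cv2
a=read_camera('side')[:,:,::-1][100:210,280:420];cv2.imwrite('pics/d1.png',cv2.resize(a,(760,597),interpolation=cv2.INTER_CUBIC))
E
```

```text
t 3.5 p [483.7 240.4  67.3] zyaw 3.03 down [-5.e-04 -0.e+00 -1.e+00] F [ 0.33 -0.2   0.92] T [-0.004  0.011  0.02 ] gap 51.0 q [ 0.323 -0.006  1.935  0.     1.213  0.27 ]
tool offset [41.35  0.28 -0.4 ]
```

View pics/d1.png

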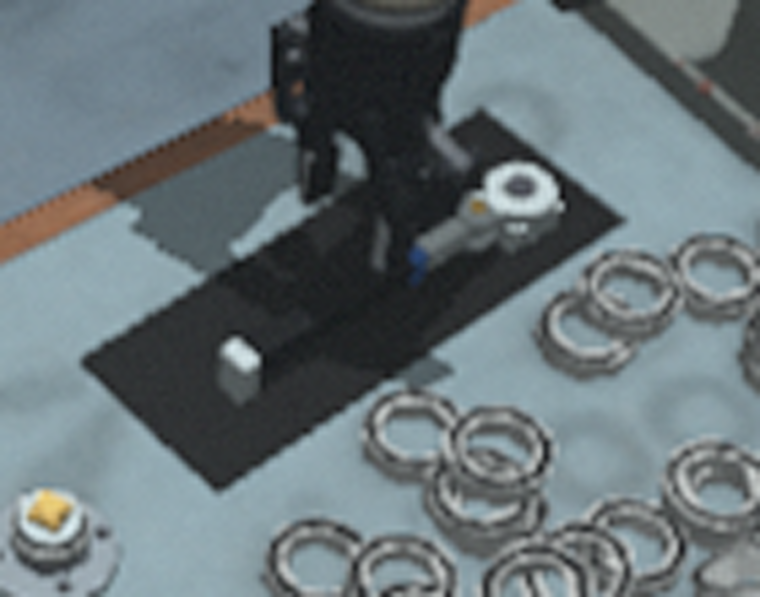

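Request:
{"op": "step_arm", "data": {
  "offset": [
    [20, 0, 0],
    [15, 0, 0],
    [6, 0, 0],
    [0, 0, 0],
    [0, 0, 0]
  ],
  "turn": [0, 0, 0, 0, 0]
}}

```text
time_s: 4.05
tcp_pos: [0.4844, 0.2403, 0.0267]
eef_rot: [0.285, 1.57, 0.336]
contact_force: [-0.0, 1.0, 0.0]
finger_gap: 0.0513
```

Request:
{"op": "step_arm", "data": {
  "offset": [
    [0, 0, 0],
    [0, 0, 0],
    [0, 0, 0],
    [0, 0, 0],
    [0, 0, 0],
    [0, 0, 0],
    [0, 0, 0],
    [0, 0, 0],
    [0, 0, 0],
    [0, 0, 0]
  ],
  "turn": [0, 0, 0, 0, 0, 0, 0, 0, 0, 0],
  "hand": 1,
  "force": 110
}}

```text
time_s: 5.05
tcp_pos: [0.4839, 0.2401, 0.026]
eef_rot: [-2.702, 1.571, -2.651]
contact_force: [1.2, -0.1, -0.2]
finger_gap: 0.0001
```

```bash
python3 -c "
from h import *
st()"
```

```text
t 5.05 p [483.9 240.1  26. ] zyaw 2.92 down [-1.e-04 -0.e+00 -1.e+00] F [ 1.18 -0.11 -0.25] T [-0.012  0.     0.012] gap 0.1 q [ 0.323  0.053  1.953 -0.     1.135  0.272]
```

```bash
python3 - <<'E'
from h import *
from rig import *
import cv2
a=read_camera('side')[:,:,::-1][100:210,280:420];b=read_camera('top')[:,:,::-1][190:270,120:240]
cv2.imwrite('pics/e1.png',cv2.resize(a,(760,597),interpolation=cv2.INTER_CUBIC))
cv2.imwrite('pics/e2.png',cv2.resize(b,(800,533),interpolation=cv2.INTER_CUBIC))
E
```

```text
(no output)
```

View pics/e1.png

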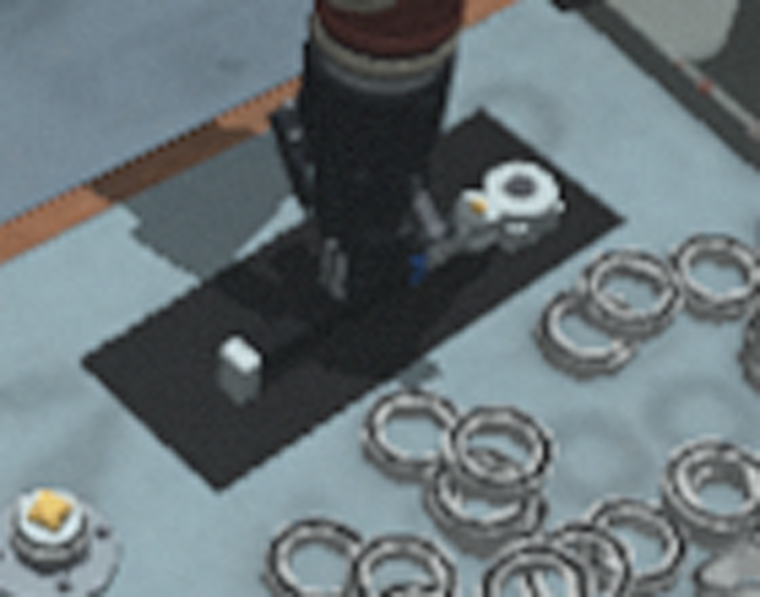

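View pics/e2.png

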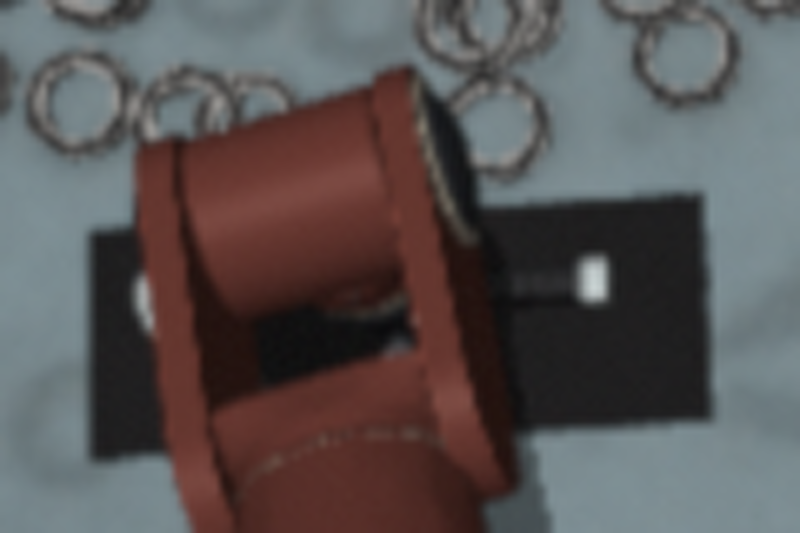

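Request:
{"op": "step_arm", "data": {
  "offset": [
    [-10, 0, 0],
    [-10, 0, 0],
    [-10, 0, 0],
    [0, 0, 0],
    [0, 0, 0]
  ],
  "turn": [0, 0, 0, 0, 0]
}}

```text
time_s: 5.65
tcp_pos: [0.4844, 0.2403, 0.0569]
eef_rot: [0.281, 1.569, 0.332]
contact_force: [-0.3, 0.2, 1.0]
finger_gap: 0.0001
```

```bash
python3 - <<'E'
from h import *
from rig import *
import cv2
st()
a=read_camera('side')[:,:,::-1][100:210,280:420]
cv2.imwrite('pics/f1.png',cv2.resize(a,(760,597),interpolation=cv2.INTER_CUBIC))
E
```

```text
t 5.65 p [484.4 240.3  56.9] zyaw 2.92 down [ 1.5e-03  5.0e-04 -1.0e+00] F [-0.33  0.2   0.96] T [0.023 0.022 0.04 ] gap 0.1 q [0.323 0.008 1.94  0.    1.192 0.272]
```

View pics/f1.png

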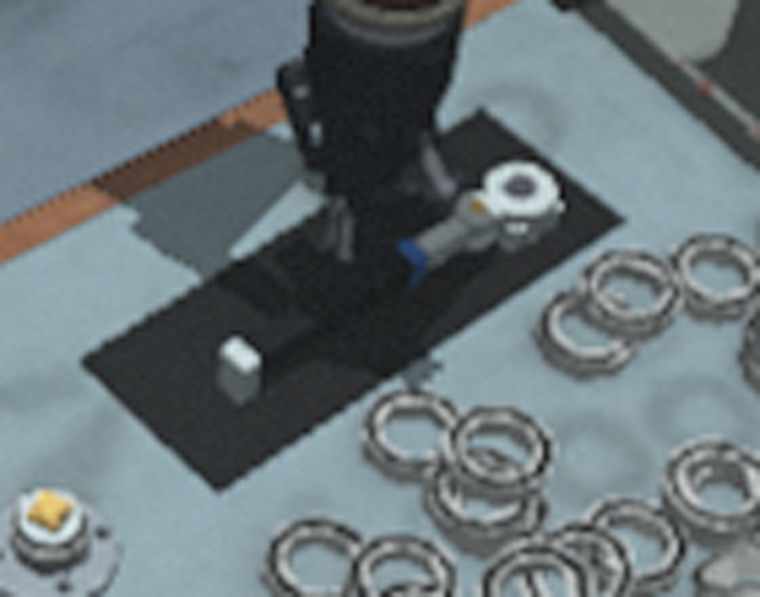

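```bash
python3 - <<'E'
from h import *
from rig import *
import cv2
im=read_camera('side')[:,:,::-1].copy()
K=8;x0,y0=310,105
a=im[y0:y0+75,x0:x0+95].astype(float);a=np.clip(a*2.2,0,255).astype(np.uint8)
a=cv2.resize(a,None,fx=K,fy=K,interpolation=cv2.INTER_CUBIC)
def mark(P,col):
    p=((proj('side',P)[0]+[.5,0]-[x0,y0]+.5)*K).astype(int);cv2.drawMarker(a,tuple(int(v) for v in p),col,0,14,2)
mark([.4844,.2403,.0569],(0,0,255));mark([.4844,.2403,.0379],(0,255,0))
mark([.4833,.2407,.025],(255,0,255));mark([.4833,.2407,.035],(255,255,0))
cv2.imwrite('pics/g1.png',a)
E
```

```text
(no output)
```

View pics/g1.png

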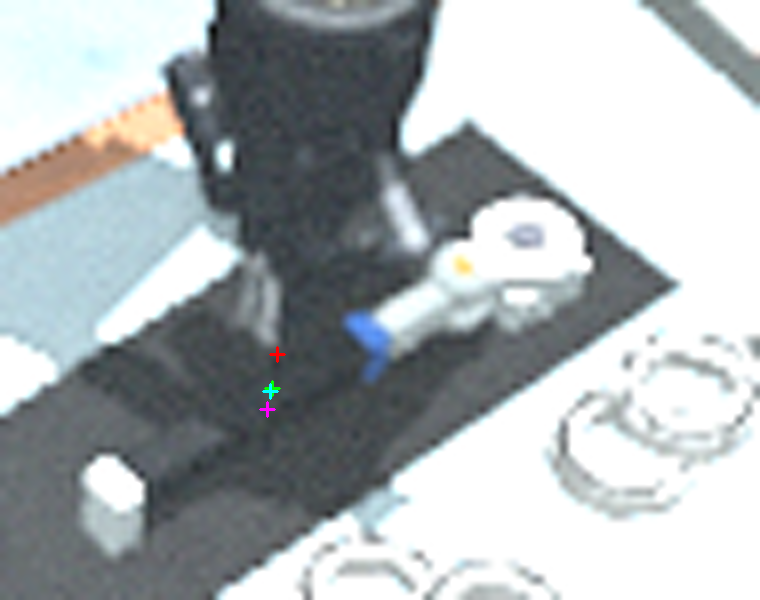

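Request:
{"op": "step_arm", "data": {
  "offset": [
    [-40, 0, 0],
    [-40, 0, 0],
    [-20, 0, 0],
    [0, 0, 0],
    [0, 0, 0]
  ],
  "turn": [0, 0, 0, 0, 0]
}}

```text
time_s: 6.25
tcp_pos: [0.4836, 0.24, 0.1553]
eef_rot: [-2.816, 1.57, -2.765]
contact_force: [-0.4, -0.0, -0.5]
finger_gap: -0.0001
```

```bash
cat > vw.py <<'E'
from h import *
from rig import *
import cv2,sys
s,M=st()
n=sys.argv[1];c=sys.argv[2] if len(sys.argv)>2 else 'side'
im=read_camera(c)[:,:,::-1].copy();cv2.imwrite(f'pics/{n}_raw.png',im)
w,h=105,90;K=6.5;T=s['tcp_pos'];p=proj(c,T)[0]
x0,y0=int(p[0]-w/2),int(max(0,p[1]-h*.6))
a=np.clip(im[y0:y0+h,x0:x0+w].astype(float)*2,0,255).astype(np.uint8)
a=cv2.resize(a,None,fx=K,fy=K,interpolation=cv2.INTER_CUBIC)
for P,col in((T,(0,0,255)),(T+.019*M[:,0],(0,255,0)),(T+.04*M[:,2],(255,0,0)),(T-.04*M[:,2],(255,0,0)),(T-.054*M[:,0],(0,255,255))):
    q=(proj(c,P)[0]+[.5,0]-[x0,y0]+.5)*K;cv2.drawMarker(a,(int(q[0]),int(q[1])),col,0,14,2)
cv2.imwrite(f'pics/{n}.png',a)
E
python3 vw.py g2
```

```text
t 6.25 p [483.6 240.  155.3] zyaw 2.92 down [-7.e-04 -3.e-04 -1.e+00] F [-0.4  -0.03 -0.52] T [-0.081  0.022  0.043] gap -0.1 q [ 0.323 -0.104  1.872 -0.     1.375  0.272]
```

View pics/g2.png

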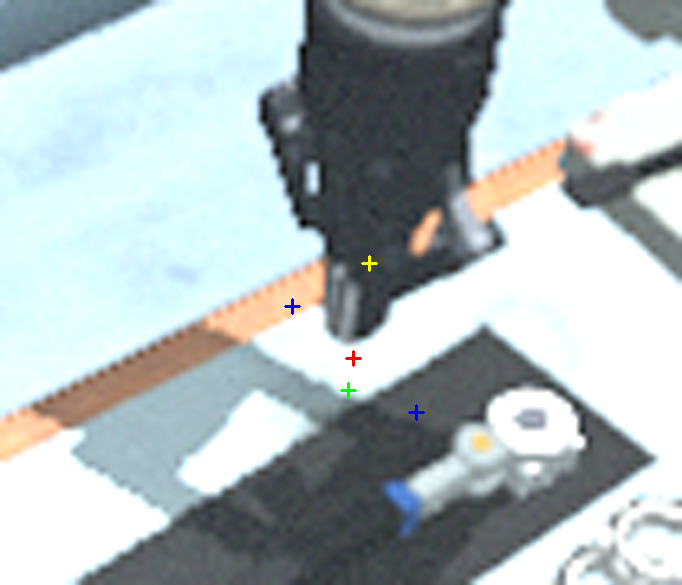

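Request:
{"op": "step_arm", "data": {
  "offset": [
    [0, 0, 0],
    [0, 0, 0],
    [0, 0, 0],
    [0, 0, 0],
    [0, 0, 0],
    [0, 0, 0]
  ],
  "turn": [0, 0, 0, 0, 0, 0],
  "hand": -0.2
}}

```text
time_s: 6.9
tcp_pos: [0.484, 0.2402, 0.156]
eef_rot: [-0.062, 1.571, -0.011]
contact_force: [-0.3, 0.2, 0.6]
finger_gap: 0.0515
```

```bash
python3 vw.py g3; python3 vw.py g3t top
```

```text
t 6.9 p [484.  240.2 156. ] zyaw 2.92 down [ 1.e-04 -0.e+00 -1.e+00] F [-0.33  0.17  0.57] T [0.016 0.006 0.015] gap 51.5 q [ 0.323 -0.105  1.871 -0.     1.375  0.272]
t 6.95 p [484.  240.2 156.1] zyaw 2.92 down [ 2.e-04  1.e-04 -1.e+00] F [-0.11 -1.03 -1.12] T [ 0.008 -0.025  0.015] gap 51.3 q [ 0.323 -0.105  1.871  0.     1.375  0.272]
```

View pics/g3.png

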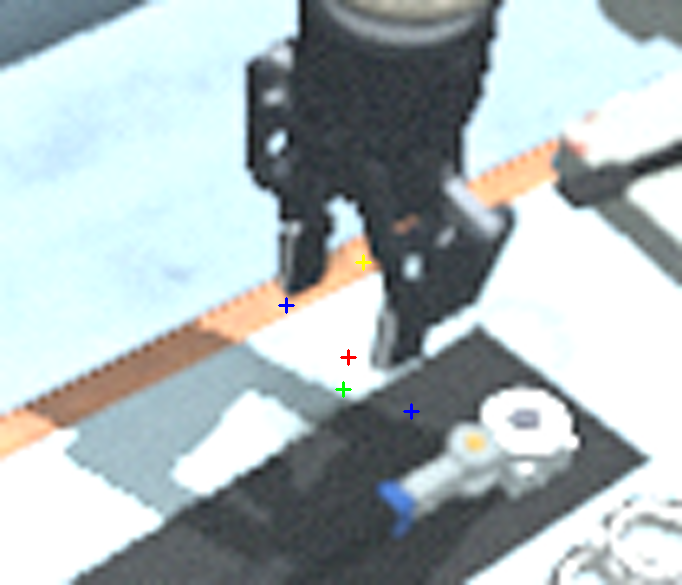

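View pics/g3t.png

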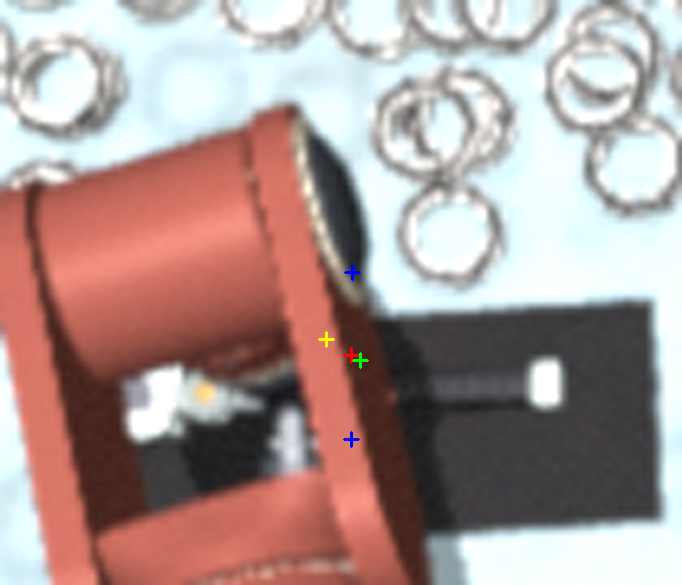

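Request:
{"op": "step_arm", "data": {
  "offset": [
    [40, 0, 0],
    [40, 0, 0],
    [30, 0, 0],
    [15, 0, 0],
    [0, 0, 0],
    [0, 0, 0]
  ],
  "turn": [0, 0, 0, 0, 0, 0]
}}

```text
time_s: 7.6
tcp_pos: [0.4849, 0.2405, 0.0322]
eef_rot: [0.269, 1.569, 0.32]
contact_force: [-0.0, -0.3, 0.6]
finger_gap: 0.0512
```

```bash
python3 vw.py g4
```

```text
t 7.6 p [484.9 240.5  32.2] zyaw 2.92 down [ 1.7e-03  6.0e-04 -1.0e+00] F [-0.05 -0.26  0.56] T [ 0.048  0.019 -0.045] gap 51.2 q [ 0.323  0.045  1.95  -0.     1.145  0.272]
```

View pics/g4.png

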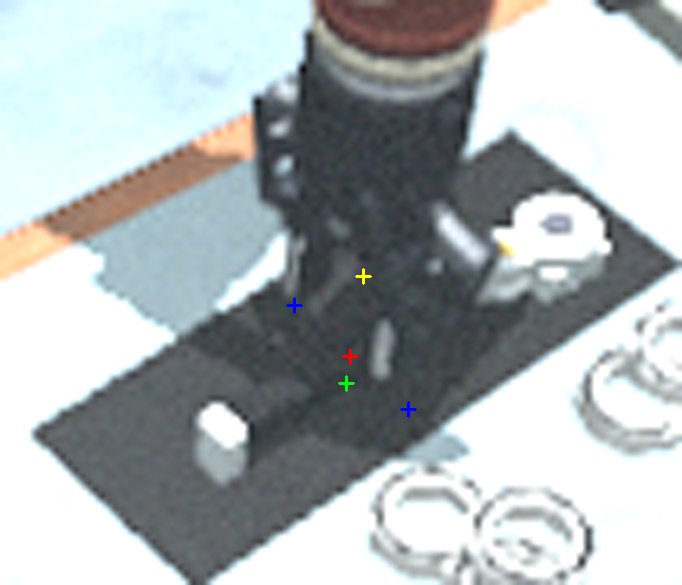

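Request:
{"op": "step_arm", "data": {
  "offset": [
    [6, 0, 0],
    [6, 0, 0],
    [6, 0, 0],
    [0, 0, 0]
  ],
  "turn": [0, 0, 0, 0]
}}

```text
time_s: 8.05
tcp_pos: [0.483, 0.2399, 0.0119]
eef_rot: [-2.888, 1.569, -2.837]
contact_force: [-1.2, -0.1, -0.4]
finger_gap: 0.0514
```

Request:
{"op": "step_arm", "data": {
  "offset": [
    [4, 0, 0],
    [4, 0, 0],
    [0, 0, 0]
  ],
  "turn": [0, 0, 0]
}}

```text
time_s: 8.35
tcp_pos: [0.4834, 0.24, 0.0042]
eef_rot: [-2.869, 1.569, -2.818]
contact_force: [-0.4, -1.5, -0.2]
finger_gap: 0.0511
```

Request:
{"op": "step_arm", "data": {
  "offset": [
    [3, 0, 0],
    [3, 0, 0],
    [0, 0, 0]
  ],
  "turn": [0, 0, 0]
}}

```text
time_s: 8.65
tcp_pos: [0.4835, 0.24, -0.0015]
eef_rot: [-2.817, 1.57, -2.766]
contact_force: [-0.4, -0.0, 0.4]
finger_gap: 0.0508
```

```bash
python3 vw.py g5
```

```text
t 8.65 p [483.5 240.   -1.5] zyaw 2.92 down [-9.e-04 -4.e-04 -1.e+00] F [-0.39 -0.02  0.39] T [ 0.012  0.029 -0.032] gap 50.8 q [ 0.323  0.096  1.962 -0.     1.084  0.272]
```

View pics/g5.png

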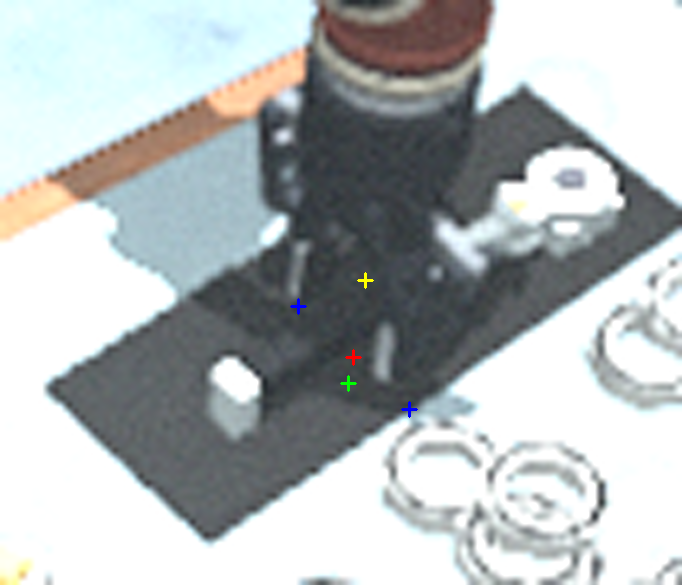

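Request:
{"op": "step_arm", "data": {
  "offset": [
    [3, 0, 0],
    [0, 0, 0],
    [0, 0, 0]
  ],
  "turn": [0, 0, 0]
}}

```text
time_s: 9.0
tcp_pos: [0.4839, 0.2401, -0.0041]
eef_rot: [-2.817, 1.571, -2.766]
contact_force: [0.4, 1.2, -0.4]
finger_gap: 0.0515
```

Request:
{"op": "step_arm", "data": {
  "offset": [
    [0, 0, 0],
    [0, 0, 0],
    [0, 0, 0],
    [0, 0, 0],
    [0, 0, 0],
    [0, 0, 0]
  ],
  "turn": [0, 0, 0, 0, 0, 0],
  "hand": 1,
  "force": 60
}}

```text
time_s: 9.6
tcp_pos: [0.4843, 0.2403, -0.0037]
eef_rot: [0.249, 1.57, 0.3]
contact_force: [0.4, 0.0, 1.9]
finger_gap: 0.017
```

```bash
python3 vw.py g6
```

```text
t 9.6 p [484.3 240.3  -3.7] zyaw 2.92 down [ 7.e-04  2.e-04 -1.e+00] F [0.39 0.01 1.87] T [-0.085 -0.064 -0.041] gap 17.0 q [ 0.323  0.1    1.962 -0.     1.079  0.272]
```

View pics/g6.png

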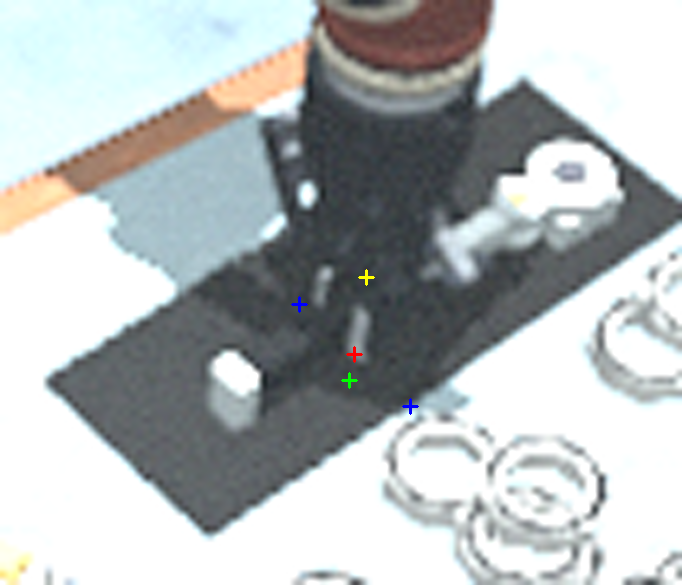

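Request:
{"op": "step_arm", "data": {
  "offset": [
    [0, 0, 0],
    [0, 0, 0],
    [-10, 0, 0],
    [-10, 0, 0],
    [-20, 0, 0],
    [-30, 0, 0],
    [-20, 0, 0],
    [0, 0, 0],
    [0, 0, 0]
  ],
  "turn": [0, 0, 0, 0, 0, 0, 0, 0, 0],
  "force": 115
}}

```text
time_s: 10.55
tcp_pos: [0.4835, 0.24, 0.0857]
eef_rot: [-2.555, 1.57, -2.504]
contact_force: [-1.2, -0.5, -3.7]
finger_gap: 0.0156
```

```bash
python3 vw.py g7
```

```text
t 10.55 p [483.5 240.   85.7] zyaw 2.93 down [-3.e-04 -2.e-04 -1.e+00] F [-1.21 -0.45 -3.75] T [-0.158 -0.013  0.053] gap 15.6 q [ 0.323 -0.031  1.925 -0.     1.247  0.272]
```

View pics/g7.png

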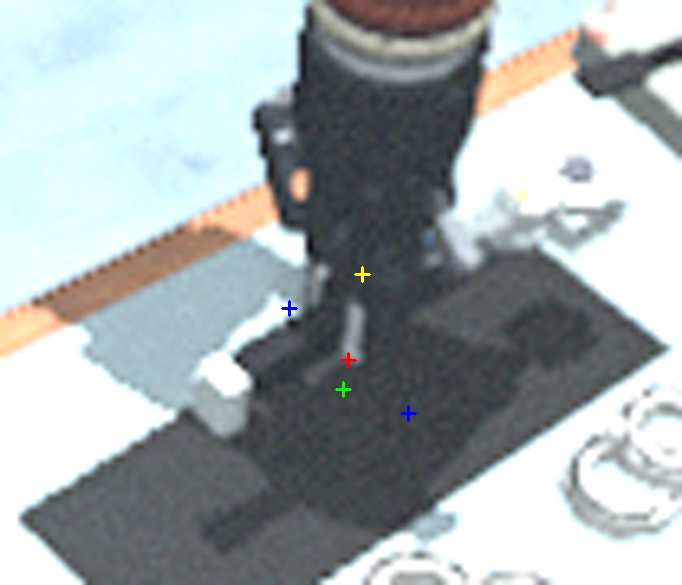

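Request:
{"op": "step_arm", "data": {
  "offset": [
    [-10, -15, 4],
    [0, -25, 7],
    [0, -38, 11],
    [0, -42, 12],
    [0, -42, 12],
    [0, -42, 12],
    [0, -42, 12],
    [0, -42, 12],
    [0, -42, 12],
    [0, -42, 12],
    [0, -42, 12],
    [0, -30, 9]
  ],
  "turn": [0, 0, 0, 0, 0, 0, 0, 0, 0, 0, 0, 0]
}}

```text
time_s: 11.8
tcp_pos: [0.6328, -0.2004, 0.0948]
eef_rot: [-3.024, 1.569, -2.975]
contact_force: [-0.1, 0.5, -3.2]
finger_gap: 0.0159
```

Request:
{"op": "step_arm", "data": {
  "offset": [
    [0, -13, 4],
    [0, 0, 0],
    [0, 0, 0],
    [0, 0, 0],
    [0, 0, 0],
    [0, 0, 0],
    [0, 0, 0],
    [0, 0, 0],
    [0, 0, 0],
    [0, 0, 0],
    [0, 0, 0],
    [0, 0, 0]
  ],
  "turn": [-0.03, -0.06, -0.09, -0.1, -0.1, -0.1, -0.1, -0.09, -0.08, -0.06, 0, 0]
}}

```text
time_s: 13.0
tcp_pos: [0.6374, -0.21, 0.0951]
eef_rot: [1.905, 1.569, 2.764]
contact_force: [0.6, -0.1, -3.3]
finger_gap: 0.0155
```

```bash
python3 - <<'E'
from h import *
from rig import *
import cv2
s,M=st()
for c in('top','side'):
    im=np.mean([read_camera(c).astype(float) for _ in range(2)],0)[:,:,::-1].astype(np.uint8)
    cv2.imwrite(f'pics/k1_{c}.png',im)
    p=proj(c,[.56,-.14,.09])[0].astype(int);print(c,p)
    a=im[p[1]-40:p[1]+40,p[0]-50:p[0]+50];cv2.imwrite(f'pics/k1c_{c}.png',cv2.resize(a,(750,600),interpolation=cv2.INTER_CUBIC))
E
```

```text
t 13.0 p [ 637.4 -210.    95.1] zyaw 49.23 down [-1.4e-03  5.0e-04 -1.0e+00] F [ 0.57 -0.11 -3.3 ] T [-0.087 -0.097  0.024] gap 15.5 q [-0.429  0.257  1.596 -0.     1.29  -1.288]
top [299 208]
side [247 220]
```

View pics/k1c_top.png

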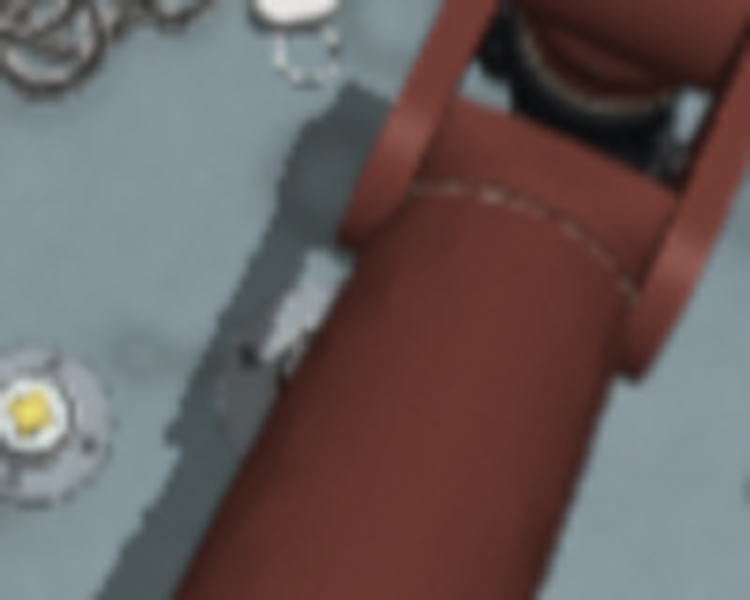

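View pics/k1c_side.png

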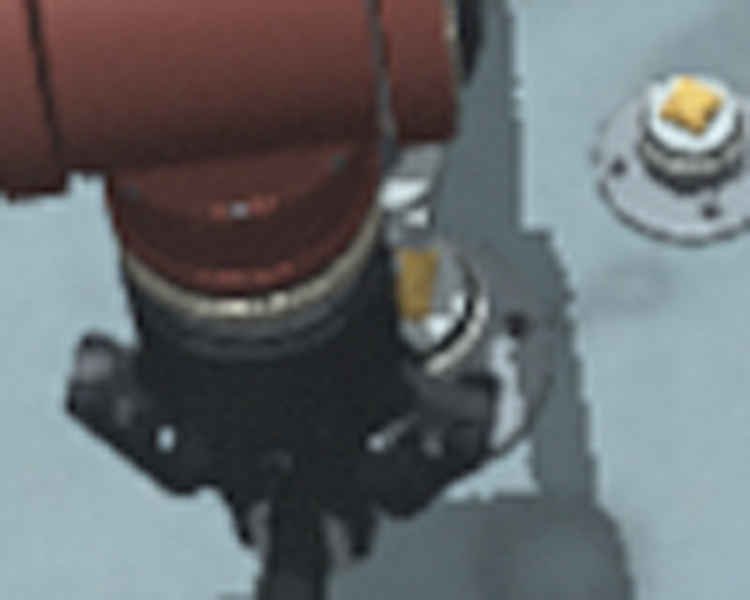

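Request:
{"op": "step_arm", "data": {
  "offset": [
    [0, 0, 0],
    [0, 0, 0],
    [0, 0, 0],
    [0, 0, 0],
    [0, 0, 0],
    [0, 0, 0],
    [0, 0, 0],
    [0, 0, 0],
    [0, 0, 0],
    [0, 0, 0],
    [0, 0, 0],
    [0, 0, 0]
  ],
  "turn": [0.1, 0.14, 0.14, 0.14, 0.14, 0.14, 0.14, 0.14, 0.14, 0.14, 0.14, 0.069]
}}

```text
time_s: 14.4
tcp_pos: [0.6378, -0.2095, 0.0959]
eef_rot: [-2.411, 1.57, -3.123]
contact_force: [0.7, 0.2, -2.8]
finger_gap: 0.0156
```

Request:
{"op": "step_arm", "data": {
  "offset": [
    [0, -10, -10],
    [0, -20, -20],
    [0, -25, -25],
    [0, -25, -25],
    [0, -25, -25],
    [0, -20, -20],
    [0, -10, -10],
    [0, 0, 0],
    [0, 0, 0],
    [0, 0, 0]
  ],
  "turn": [0, 0, 0, 0, 0, 0, 0, 0, 0, 0]
}}

```text
time_s: 15.4
tcp_pos: [0.4486, -0.2245, 0.0964]
eef_rot: [0.236, 1.57, -0.472]
contact_force: [0.5, -0.9, -3.8]
finger_gap: 0.0158
```

```bash
cat > pk.py <<'E'
from h import *
from rig import *
import cv2,sys
s,M=st();n=sys.argv[1]
for c in('top','side'):
    im=np.mean([read_camera(c).astype(float) for _ in range(2)],0)[:,:,::-1].astype(np.uint8)
    cv2.imwrite(f'pics/{n}_{c}.png',im)
    p=proj(c,[.51,-.14,.08])[0].astype(int);print(c,p)
    a=im[p[1]-30:p[1]+30,p[0]-40:p[0]+40];cv2.imwrite(f'pics/{n}c_{c}.png',cv2.resize(a,(800,600),interpolation=cv2.INTER_CUBIC))
E
python3 pk.py k2
```

```text
t 15.4 p [ 448.6 -224.5   96.4] zyaw -40.55 down [ 8.e-04 -4.e-04 -1.e+00] F [ 0.52 -0.86 -3.82] T [-0.142  0.096  0.009] gap 15.8 q [-0.612 -0.14   2.008  0.     1.273  0.095]
top [299 224]
side [237 209]
```

View pics/k2c_top.png

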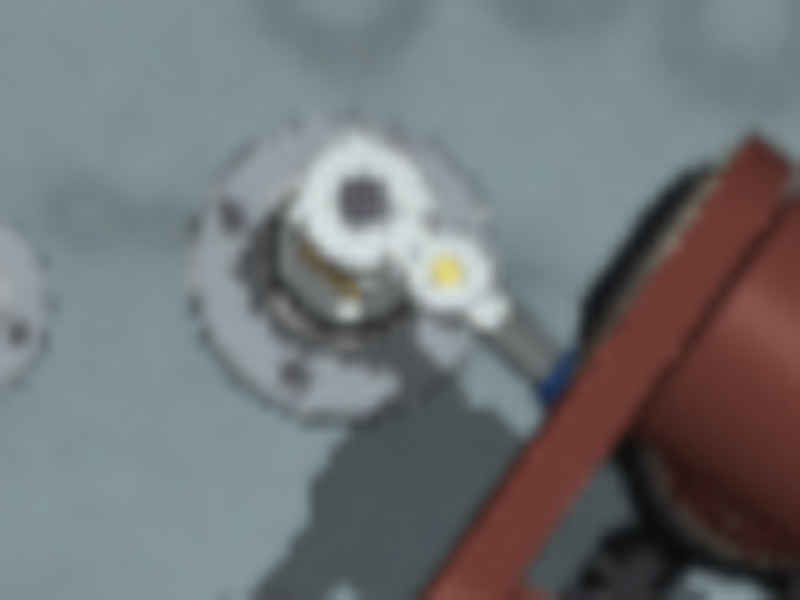

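View pics/k2c_side.png

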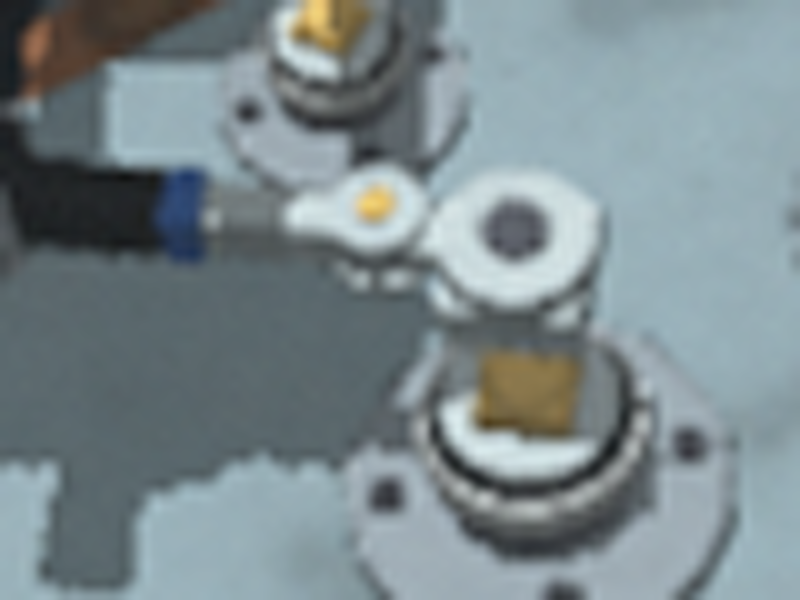

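```bash
python3 - <<'E'
from h import *
S,e=tri((294.75,213.55),(248.05,201.55));P,e2=tri((303.25,220.65),(234.05,198.95))
print(S.round(4),e,P.round(4),e2);d=P-S;print(np.linalg.norm(d[:2]),np.degrees(np.arctan2(d[1],d[0])))
print('err mm',(S[:2]-[.5344,-.1217])*1000)
T=np.array([.4486,-.2245]);print(np.linalg.norm(T-S[:2]),np.degrees(np.arctan2(*(T-S[:2])[::-1])))
E
```

```text
[ 0.5376 -0.1213  0.1336] [array([-0.32, -0.15]), array([-0.44,  0.06])] [ 0.5144 -0.148   0.1391] [array([-0.34, -0.15]), array([-0.47,  0.07])]
0.035348921823334 -130.9454224965214
err mm [3.20317517 0.42252066]
0.13629546567153658 -130.76941394081302
```

Request:
{"op": "step_arm", "data": {
  "offset": [
    [5, -1.2, -1.1],
    [10, -1.2, -1.1],
    [10, 0, 0],
    [5, 0, 0],
    [0, 0, 0],
    [0, 0, 0]
  ],
  "turn": [0.001, 0.001, 0, 0, 0, 0]
}}

```text
time_s: 16.2
tcp_pos: [0.4444, -0.2247, 0.0658]
eef_rot: [-3.098, 1.57, 2.475]
contact_force: [-0.4, 0.3, -3.2]
finger_gap: 0.016
```

```bash
python3 pk.py k3
```

```text
t 16.2 p [ 444.4 -224.7   65.8] zyaw -40.68 down [-3.e-04  2.e-04 -1.e+00] F [-0.42  0.27 -3.22] T [-0.169  0.038 -0.055] gap 16.0 q [-0.618 -0.107  2.034  0.     1.215  0.092]
top [299 224]
side [237 209]
```

View pics/k3c_top.png

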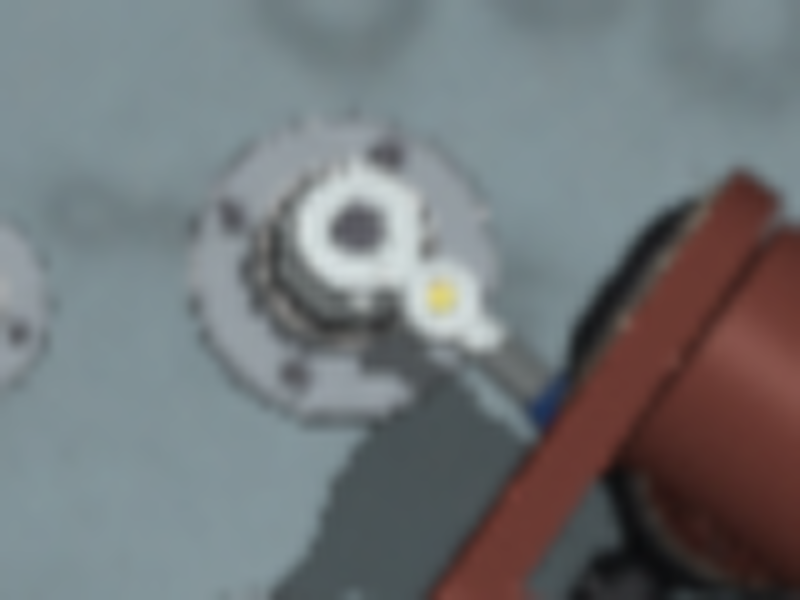

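View pics/k3c_side.png

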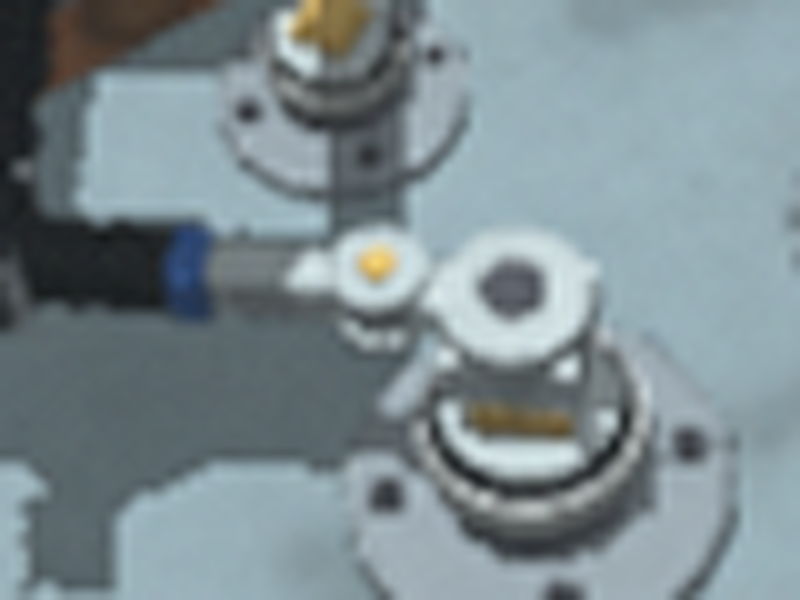

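```bash
cat > t3.py <<'E'
from h import *
import sys
a=[float(x) for x in sys.argv[1:9]]
f=lambda x,y,o:(o[0]-40+(x+.5)/10-.5,o[1]-30+(y+.5)/10-.5)
to=(299,224);so=(237,209)
S,e=tri(f(a[0],a[1],to),f(a[4],a[5],so));P,e2=tri(f(a[2],a[3],to),f(a[6],a[7],so))
d=P-S;print('S',S.round(4),e,'P',P.round(4),'d',np.linalg.norm(d[:2]).round(4),'yaw',np.degrees(np.arctan2(d[1],d[0])).round(1),'err mm',((S[:2]-[.5344,-.1217])*1000).round(1),'under',(S[2]-.0318).round(4),(P[2]-.0364).round(4))
E
python3 t3.py 357 230 440 296 512 288 377 263
python3 t3.py 362 200 447 271 515 230 375 204
cat > hole.py <<'E'
from h import *
import cv2,sys
from rig import *
# dark hole centroid
n=sys.argv[1]
for c,g in(('top',eval(sys.argv[2])),('side',eval(sys.argv[3]))):
    im=cv2.imread(f'pics/{n}_{c}.png').astype(float).mean(2)
    u,v=g;u0,v0=int(round(u))-5,int(round(v))-5
    w=im[v0:v0+11,u0:u0+11];ys,xs=np.mgrid[0:11,0:11]
    m=(np.hypot(xs+u0-u,(ys+v0-v)*(1.25 if c=='side' else 1))<4.5);k=np.clip(190-w,0,None)*m
    print(c,(k*xs).sum()/k.sum()+u0,(k*ys).sum()/k.sum()+v0)
E
python3 hole.py k3 "(294.3,216.5)" "(247.7,207.4)"; python3 hole.py k2 "(294.75,213.55)" "(248.05,201.55)"
```

```text
S [ 0.5328 -0.1217  0.1024] [array([-0.27, -0.13]), array([-0.38,  0.06])] P [ 0.5106 -0.1484  0.1089] d 0.0347 yaw -129.7 err mm [-1.6 -0. ] under 0.0706 0.0725
S [ 0.5376 -0.1213  0.1336] [array([-0.32, -0.15]), array([-0.44,  0.06])] P [ 0.5144 -0.148   0.1391] d 0.0353 yaw -130.9 err mm [3.2 0.4] under 0.1018 0.1027
top 294.32692646799507 216.3893493211074
side 247.81524708219519 207.4607648373479
top 294.8243876080692 213.6613832853026
side 248.06884742560226 201.63675011809164
```

Request:
{"op": "step_arm", "data": {
  "offset": [
    [2, 0.9, 1],
    [2, 0, 0],
    [1, 0, 0],
    [0, 0, 0],
    [0, 0, 0]
  ],
  "turn": [0, 0, 0, 0, 0]
}}

```text
time_s: 16.9
tcp_pos: [0.4458, -0.2247, 0.0609]
eef_rot: [-2.966, 1.571, 2.607]
contact_force: [0.1, -1.3, -3.7]
finger_gap: 0.0162
```

Request:
{"op": "step_arm", "data": {
  "offset": [
    [1, 0, 0],
    [1, 0, 0],
    [1, 0, 0],
    [0, 0, 0]
  ],
  "turn": [0, 0, 0, 0]
}}

```text
time_s: 17.3
tcp_pos: [0.4457, -0.2246, 0.0578]
eef_rot: [-3.015, 1.57, 2.558]
contact_force: [-0.3, 0.4, -3.3]
finger_gap: 0.0156
```

```bash
python3 pk.py k4;python3 hole.py k4 "(294.3,217.3)" "(247.9,209)"
```

```text
t 17.3 p [ 445.7 -224.6   57.8] zyaw -40.68 down [-4.e-04  2.e-04 -1.e+00] F [-0.3   0.37 -3.29] T [-0.121  0.124  0.   ] gap 15.6 q [-0.616 -0.093  2.036 -0.     1.199  0.094]
top [299 224]
side [237 209]
top 294.12860394537176 216.472875569044
side 248.4040538900352 209.5759194076951
```

View pics/k4c_top.png

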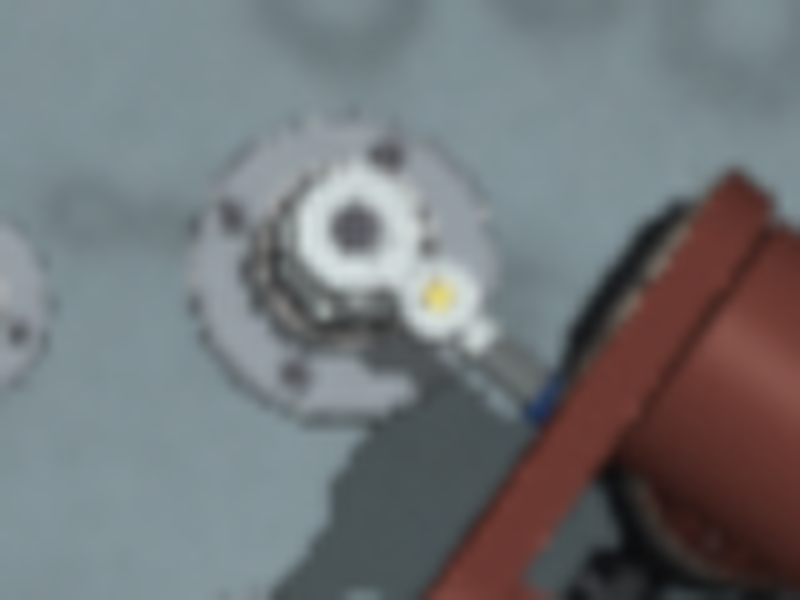

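View pics/k4c_side.png

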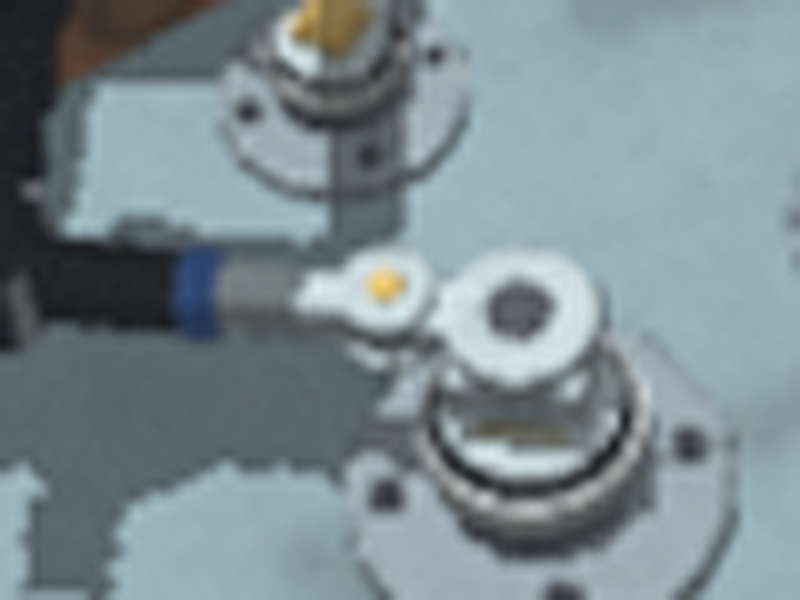

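```bash
python3 - <<'E'
from h import *
S,e=tri((294.2,216.45),(248.25,209.5));print(S,e,(S[:2]-[.5344,-.1217])*1000, S[2]-.0318)
for ps in ((248.05,209.6),(248.4,209.58)):
    S,e=tri((294.13,216.47),ps);print(S,e)
E
```

```text
[ 0.53437746 -0.12192188  0.09464754] [array([-0.29, -0.14]), array([-0.41,  0.06])] [-0.02253804 -0.22187839] 0.06284754256817107
[ 0.53422522 -0.12205063  0.09420176] [array([-0.19, -0.09]), array([-0.27,  0.04])]
[ 0.53443137 -0.1216459   0.09409314] [array([-0.32, -0.15]), array([-0.44,  0.07])]
```

Request:
{"op": "step_arm", "data": {
  "offset": [
    [1, 0, 0],
    [1, 0, 0],
    [1, 0, 0],
    [0, 0, 0]
  ],
  "turn": [0, 0, 0, 0]
}}

```text
time_s: 17.9
tcp_pos: [0.4457, -0.2246, 0.0547]
eef_rot: [-3.035, 1.57, 2.538]
contact_force: [0.0, 0.2, -3.5]
finger_gap: 0.0162
```

Request:
{"op": "step_arm", "data": {
  "offset": [
    [1, 0, 0],
    [1, 0, 0],
    [0, 0, 0]
  ],
  "turn": [0, 0, 0]
}}

```text
time_s: 18.2
tcp_pos: [0.4457, -0.2246, 0.0528]
eef_rot: [-3.033, 1.57, 2.54]
contact_force: [0.5, -0.4, -3.2]
finger_gap: 0.0158
```

Request:
{"op": "step_arm", "data": {
  "offset": [
    [1, 0, 0],
    [1, 0, 0],
    [1, 0, 0],
    [0, 0, 0]
  ],
  "turn": [0, 0, 0, 0]
}}

```text
time_s: 18.6
tcp_pos: [0.4457, -0.2246, 0.0498]
eef_rot: [-3.079, 1.57, 2.494]
contact_force: [-0.2, -0.5, -3.7]
finger_gap: 0.016
```

Request:
{"op": "step_arm", "data": {
  "offset": [
    [1, 0, 0],
    [1, 0, 0],
    [0, 0, 0]
  ],
  "turn": [0, 0, 0]
}}

```text
time_s: 18.9
tcp_pos: [0.4457, -0.2246, 0.0478]
eef_rot: [-3.057, 1.57, 2.516]
contact_force: [-0.6, 1.0, -4.3]
finger_gap: 0.0158
```

Request:
{"op": "step_arm", "data": {
  "offset": [
    [1, 0, 0],
    [0.5, 0, 0],
    [0, 0, 0]
  ],
  "turn": [0, 0, 0]
}}

```text
time_s: 19.2
tcp_pos: [0.4457, -0.2246, 0.0464]
eef_rot: [-3.126, 1.571, 2.448]
contact_force: [0.2, -0.4, -3.4]
finger_gap: 0.0158
```

```bash
python3 pk.py k5;python3 hole.py k5 "(294.1,217.5)" "(248.4,212)"
```

```text
t 19.2 p [ 445.7 -224.6   46.4] zyaw -40.68 down [-2.e-04  1.e-04 -1.e+00] F [ 0.18 -0.38 -3.42] T [-0.202  0.066 -0.008] gap 15.8 q [-0.616 -0.076  2.042  0.     1.176  0.094]
top [299 224]
side [237 209]
top 293.98309037900873 217.04509232264334
side 248.65116279069767 212.06841392887904
```

View pics/k5c_side.png

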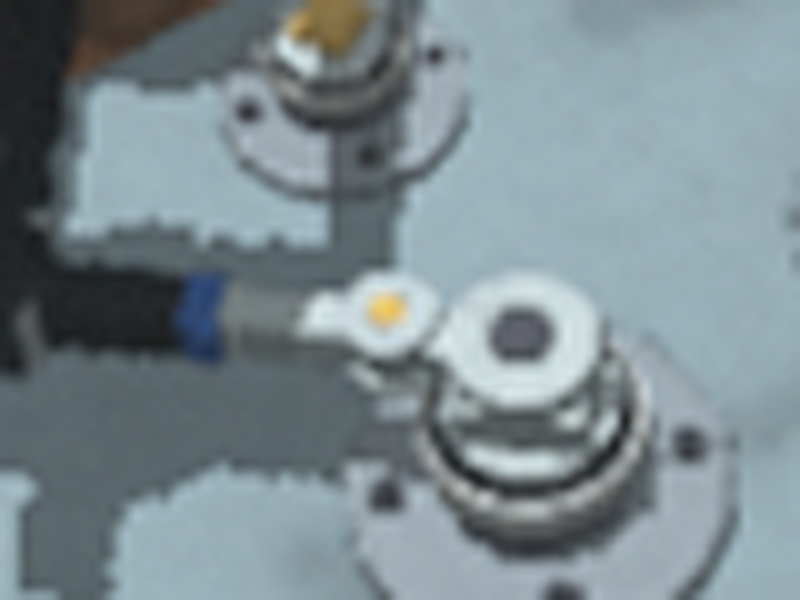

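Request:
{"op": "step_arm", "data": {
  "offset": [
    [0.5, 0, 0],
    [0.5, 0, 0],
    [0, 0, 0]
  ],
  "turn": [0, 0, 0]
}}

```text
time_s: 19.7
tcp_pos: [0.4459, -0.2247, 0.0456]
eef_rot: [0.814, 1.571, 0.104]
contact_force: [0.3, 1.1, -2.6]
finger_gap: 0.0158
```

Request:
{"op": "step_arm", "data": {
  "offset": [
    [0.5, 0, 0],
    [0.5, 0, 0],
    [0, 0, 0]
  ],
  "turn": [0, 0, 0]
}}

```text
time_s: 20.0
tcp_pos: [0.4461, -0.2248, 0.0449]
eef_rot: [0.406, 1.57, -0.304]
contact_force: [-0.6, 0.1, -0.9]
finger_gap: 0.0157
```

```bash
python3 - <<'E'
from h import *
S,e=tri((293.98,217.05),(248.6,212.0));print(S,e,(S[:2]-[.5344,-.1217])*1000, S[2]-.0318)
st()
E
```

```text
[ 0.534264   -0.1218457   0.08278684] [array([-0.31, -0.15]), array([-0.43,  0.06])] [-0.13600432 -0.14569964] 0.05098684487121046
t 20.0 p [ 446.1 -224.8   44.9] zyaw -40.68 down [ 7.e-04 -2.e-04 -1.e+00] F [-0.62  0.07 -0.94] T [ 0.21  -0.01   0.042] gap 15.7 q [-0.616 -0.074  2.042  0.     1.172  0.094]
```

Request:
{"op": "step_arm", "data": {
  "offset": [
    [0, 0.03, -2.7],
    [0, 0.1, -5.4],
    [0, 0.1, -5.4],
    [0, 0, 0]
  ],
  "turn": [0.02, 0.04, 0.04, 0]
}}

```text
time_s: 20.4
tcp_pos: [0.4358, -0.2152, 0.0447]
eef_rot: [-0.365, 1.57, -1.175]
contact_force: [-1.8, 0.4, 0.1]
finger_gap: 0.016
```

```bash
cat > ck.py <<'E'
from h import *
s,M=st()
F=M.T@s['contact_force'];T=M.T@s['wrist_torque']
ps=np.arctan2(-M[1,1],-M[0,1]);c=s['tcp_pos'][:2]*1000-135.7*np.array([np.cos(ps),np.sin(ps)])
print('tool F',F.round(2),'T',T.round(3),'handle yaw',np.degrees(ps).round(2),'implied socket (straight)',c.round(2))
E
python3 ck.py
```

```text
t 20.4 p [ 435.8 -215.2   44.7] zyaw -46.42 down [ 1.e-04 -3.e-04 -1.e+00] F [-1.77  0.38  0.11] T [0.173 0.078 0.176] gap 16.0 q [-0.612 -0.107  2.074 -0.     1.175  0.198]
tool F [-0.11 -1.02 -1.5 ] T [-0.176  0.179  0.063] handle yaw -136.42 implied socket (straight) [ 534.09 -121.67]
```

Request:
{"op": "step_arm", "data": {
  "offset": [
    [0, 0.1, -5.4],
    [0, 0.1, -5.4],
    [0, 0.1, -5.4],
    [0, 0.1, -5.4],
    [0, 0, 0]
  ],
  "turn": [0.04, 0.04, 0.04, 0.04, 0]
}}

```text
time_s: 20.9
tcp_pos: [0.4221, -0.1984, 0.0446]
eef_rot: [-2.154, 1.57, -3.123]
contact_force: [-2.4, 0.8, 1.7]
finger_gap: 0.0159
```

```bash
python3 ck.py
```

```text
t 20.9 p [ 422.1 -198.4   44.6] zyaw -55.51 down [-5.e-04 -0.e+00 -1.e+00] F [-2.43  0.76  1.68] T [0.247 0.222 0.3  ] gap 15.9 q [-0.599 -0.158  2.119 -0.     1.181  0.37 ]
tool F [-1.68 -1.57 -2.01] T [-0.3    0.329 -0.043] handle yaw -145.51 implied socket (straight) [ 533.96 -121.58]
```

Request:
{"op": "step_arm", "data": {
  "offset": [
    [-0.2, 0.1, -4],
    [0, 0.1, -4],
    [0, 0.05, -2.7],
    [0, 0, 0]
  ],
  "turn": [0.03, 0.03, 0.02, 0]
}}

```text
time_s: 21.3
tcp_pos: [0.4164, -0.1894, 0.0446]
eef_rot: [-2.215, 1.57, 3.019]
contact_force: [-4.4, -0.3, 1.5]
finger_gap: 0.0162
```

```bash
python3 ck.py
```

```text
t 21.3 p [ 416.4 -189.4   44.6] zyaw -60.09 down [-1.1e-03  1.0e-04 -1.0e+00] F [-4.43 -0.31  1.51] T [0.304 0.443 0.451] gap 16.2 q [-5.890e-01 -1.810e-01  2.139e+00 -1.000e-03  1.184e+00  4.600e-01]
tool F [-1.5  -4.   -1.94] T [-0.452  0.484 -0.232] handle yaw -150.09 implied socket (straight) [ 534.02 -121.74]
```

Request:
{"op": "step_arm", "data": {
  "offset": [
    [0, 0.03, -2.7],
    [0, 0.03, -2.7],
    [0, 0, 0]
  ],
  "turn": [0.02, 0.02, 0]
}}

```text
time_s: 21.6
tcp_pos: [0.4137, -0.1845, 0.0445]
eef_rot: [-2.327, 1.569, 2.866]
contact_force: [-4.3, 0.8, 2.1]
finger_gap: 0.016
```

```bash
python3 ck.py
```

```text
t 21.6 p [ 413.7 -184.5   44.5] zyaw -62.46 down [-1.3e-03  4.0e-04 -1.0e+00] F [-4.3   0.83  2.09] T [0.292 0.584 0.414] gap 16.0 q [-0.584 -0.193  2.15  -0.     1.186  0.506]
tool F [-2.09 -3.43 -2.73] T [-0.414  0.528 -0.383] handle yaw -152.46 implied socket (straight) [ 533.99 -121.77]
```

Request:
{"op": "step_arm", "data": {
  "offset": [
    [-0.3, -0.3, -2.7],
    [0, -0.1, -2.7],
    [0, 0, 0]
  ],
  "turn": [0.02, 0.02, 0]
}}

```text
time_s: 21.9
tcp_pos: [0.4112, -0.1796, 0.0448]
eef_rot: [2.968, 1.57, 1.838]
contact_force: [-3.5, 1.9, 0.3]
finger_gap: 0.0161
```

```bash
python3 ck.py
```

```text
t 21.9 p [ 411.2 -179.6   44.8] zyaw -64.77 down [-2.e-04  6.e-04 -1.e+00] F [-3.51  1.95  0.33] T [0.496 0.286 0.583] gap 16.1 q [-0.578 -0.206  2.16   0.     1.188  0.552]
tool F [-0.33 -2.35 -3.26] T [-0.583  0.571 -0.047] handle yaw -154.77 implied socket (straight) [ 533.96 -121.8 ]
```

Request:
{"op": "step_arm", "data": {
  "offset": [
    [0, 0.03, -2.7],
    [0, 0.03, -2.7],
    [0, 0, 0]
  ],
  "turn": [0.02, 0.02, 0]
}}

```text
time_s: 22.2
tcp_pos: [0.409, -0.1747, 0.0448]
eef_rot: [-2.974, 1.57, 2.139]
contact_force: [-3.5, 2.9, -0.1]
finger_gap: 0.0163
```

```bash
python3 ck.py
```

```text
t 22.2 p [ 409.  -174.7   44.8] zyaw -67.06 down [-3.e-04  4.e-04 -1.e+00] F [-3.47  2.86 -0.12] T [0.581 0.337 0.616] gap 16.3 q [-0.572 -0.217  2.169  0.     1.19   0.599]
tool F [ 0.13 -2.08 -3.99] T [-0.616  0.666 -0.084] handle yaw -157.06 implied socket (straight) [ 533.97 -121.85]
```

Request:
{"op": "step_arm", "data": {
  "offset": [
    [0, -0.3, -2.2],
    [0, 0, -2.05],
    [0, 0, 0]
  ],
  "turn": [0.01, 0.015, 0]
}}

```text
time_s: 22.5
tcp_pos: [0.4075, -0.1713, 0.0451]
eef_rot: [1.085, 1.57, -0.11]
contact_force: [-1.7, 2.4, -1.3]
finger_gap: 0.0157
```

```bash
cat >> ck.py <<'E'
print('Mknuckle',round(-T[0]+F[2]*.1005,3),'Mbolt',round(-T[0]+F[2]*.1357,3))
E
python3 ck.py
```

```text
t 22.5 p [ 407.5 -171.3   45.1] zyaw -68.51 down [ 9.e-04 -1.e-04 -1.e+00] F [-1.71  2.43 -1.26] T [0.516 0.095 0.496] gap 15.7 q [-0.567 -0.226  2.176  0.     1.191  0.629]
tool F [ 1.26 -0.71 -2.89] T [-0.496  0.515  0.101] handle yaw -158.51 implied socket (straight) [ 533.8  -121.55]
Mknuckle 0.206 Mbolt 0.104
```

Request:
{"op": "step_arm", "data": {
  "offset": [
    [0, 0, -2.8],
    [0, 0, -2.8],
    [0, 0, 0]
  ],
  "turn": [0.02, 0.02, 0]
}}

```text
time_s: 22.8
tcp_pos: [0.4055, -0.166, 0.0451]
eef_rot: [0.991, 1.57, -0.244]
contact_force: [-0.8, 2.4, -1.1]
finger_gap: 0.016
```

```bash
python3 ck.py
```

```text
t 22.8 p [ 405.5 -166.    45.1] zyaw -70.8 down [ 8.e-04 -2.e-04 -1.e+00] F [-0.77  2.4  -1.07] T [ 0.515 -0.033  0.38 ] gap 16.0 q [-0.559 -0.237  2.185  0.     1.193  0.677]
tool F [ 1.07  0.06 -2.52] T [-0.379  0.476  0.2  ] handle yaw -160.8 implied socket (straight) [ 533.67 -121.37]
Mknuckle 0.126 Mbolt 0.037
```

Request:
{"op": "step_arm", "data": {
  "offset": [
    [0, 0.03, -2.8],
    [0, 0.03, -2.8],
    [0, 0, 0]
  ],
  "turn": [0.02, 0.02, 0]
}}

```text
time_s: 23.1
tcp_pos: [0.4037, -0.1607, 0.0451]
eef_rot: [0.775, 1.57, -0.501]
contact_force: [0.7, 2.1, -1.2]
finger_gap: 0.016
```

```bash
python3 ck.py
```

```text
t 23.1 p [ 403.7 -160.7   45.1] zyaw -73.09 down [ 7.e-04 -4.e-04 -1.e+00] F [ 0.67  2.08 -1.24] T [ 0.509 -0.171  0.356] gap 16.0 q [-0.551 -0.248  2.193  0.     1.195  0.725]
tool F [ 1.24  1.24 -1.79] T [-0.356  0.438  0.312] handle yaw -163.09 implied socket (straight) [ 533.56 -121.26]
Mknuckle 0.176 Mbolt 0.113
```

Request:
{"op": "step_arm", "data": {
  "offset": [
    [0, 0.03, -2.8],
    [0, 0.03, -2.8],
    [0, 0, 0]
  ],
  "turn": [0.02, 0.02, 0]
}}

```text
time_s: 23.4
tcp_pos: [0.4023, -0.1558, 0.0453]
eef_rot: [0.294, 1.569, -1.021]
contact_force: [1.9, -0.0, -0.9]
finger_gap: 0.0158
```

```bash
python3 ck.py
```

```text
t 23.4 p [ 402.3 -155.8   45.3] zyaw -75.35 down [ 9.0e-04 -1.4e-03 -1.0e+00] F [ 1.9  -0.02 -0.87] T [ 0.055 -0.247  0.465] gap 15.8 q [-5.420e-01 -2.570e-01  2.201e+00 -1.000e-03  1.196e+00  7.740e-01]
tool F [0.87 1.84 0.49] T [-0.465 -0.009  0.253] handle yaw -165.35 implied socket (straight) [ 533.61 -121.47]
Mknuckle 0.514 Mbolt 0.532
```

Request:
{"op": "step_arm", "data": {
  "offset": [
    [0, 0.02, -2.1],
    [0, 0, 0]
  ],
  "turn": [0.02, 0]
}}

```text
time_s: 23.6
tcp_pos: [0.4018, -0.1536, 0.0452]
eef_rot: [0.401, 1.57, -0.934]
contact_force: [0.8, -0.1, -2.2]
finger_gap: 0.016
```

```bash
python3 ck.py
```

```text
t 23.6 p [ 401.8 -153.6   45.2] zyaw -76.49 down [ 6.e-04 -9.e-04 -1.e+00] F [ 0.83 -0.08 -2.15] T [-0.046 -0.268  0.829] gap 16.0 q [-0.538 -0.261  2.204 -0.     1.198  0.797]
tool F [2.15 0.78 0.27] T [-0.829 -0.107  0.251] handle yaw -166.49 implied socket (straight) [ 533.71 -121.93]
Mknuckle 0.855 Mbolt 0.865
```

Request:
{"op": "step_arm", "data": {
  "offset": [
    [0, 0.02, -2.1],
    [0, 0, 0]
  ],
  "turn": [0.02, 0]
}}

```text
time_s: 23.8
tcp_pos: [0.4012, -0.1515, 0.0452]
eef_rot: [0.412, 1.57, -0.943]
contact_force: [1.5, -0.4, -1.8]
finger_gap: 0.0162
```

```bash
python3 ck.py
```

```text
t 23.8 p [ 401.2 -151.5   45.2] zyaw -77.66 down [ 4.e-04 -6.e-04 -1.e+00] F [ 1.51 -0.37 -1.78] T [-0.113 -0.301  0.758] gap 16.2 q [-0.535 -0.264  2.207 -0.     1.198  0.821]
tool F [1.78 1.39 0.68] T [-0.757 -0.174  0.27 ] handle yaw -167.66 implied socket (straight) [ 533.78 -122.5 ]
Mknuckle 0.826 Mbolt 0.85
```

Request:
{"op": "step_arm", "data": {
  "offset": [
    [0, 0.02, -2.1],
    [0, 0.02, -2.1],
    [0, 0, 0]
  ],
  "turn": [0.02, 0.02, 0]
}}

```text
time_s: 24.1
tcp_pos: [0.4004, -0.1473, 0.0452]
eef_rot: [0.43, 1.57, -0.966]
contact_force: [1.1, -1.7, -2.1]
finger_gap: 0.0157
```

```bash
python3 ck.py
```

```text
t 24.1 p [ 400.4 -147.3   45.2] zyaw -79.97 down [ 4.e-04 -6.e-04 -1.e+00] F [ 1.12 -1.66 -2.06] T [-0.157 -0.367  0.69 ] gap 15.7 q [-0.527 -0.271  2.212 -0.     1.2    0.869]
tool F [2.06 0.81 1.82] T [-0.69  -0.218  0.335] handle yaw -169.97 implied socket (straight) [ 533.99 -123.68]
Mknuckle 0.873 Mbolt 0.937
```

Request:
{"op": "step_arm", "data": {
  "offset": [
    [0, 0.02, -2.1],
    [0, 0.02, -2.1],
    [0, 0, 0]
  ],
  "turn": [0.02, 0.02, 0]
}}

```text
time_s: 24.4
tcp_pos: [0.3997, -0.1431, 0.0451]
eef_rot: [0.524, 1.57, -0.912]
contact_force: [0.7, -2.0, -2.0]
finger_gap: 0.0158
```

```bash
python3 ck.py; python3 pk.py k6
```

```text
t 24.4 p [ 399.7 -143.1   45.1] zyaw -82.26 down [ 3.e-04 -4.e-04 -1.e+00] F [ 0.73 -2.02 -1.99] T [-0.244 -0.336  0.706] gap 15.8 q [-0.519 -0.277  2.216 -0.     1.201  0.916]
tool F [1.99 0.45 2.1 ] T [-0.706 -0.287  0.301] handle yaw -172.26 implied socket (straight) [ 534.15 -124.84]
Mknuckle 0.917 Mbolt 0.991
t 24.4 p [ 399.7 -143.1   45.1] zyaw -82.26 down [ 3.e-04 -4.e-04 -1.e+00] F [ 0.73 -2.02 -1.99] T [-0.244 -0.336  0.706] gap 15.8 q [-0.519 -0.277  2.216 -0.     1.201  0.916]
top [299 224]
side [237 209]
```

View pics/k6c_top.png

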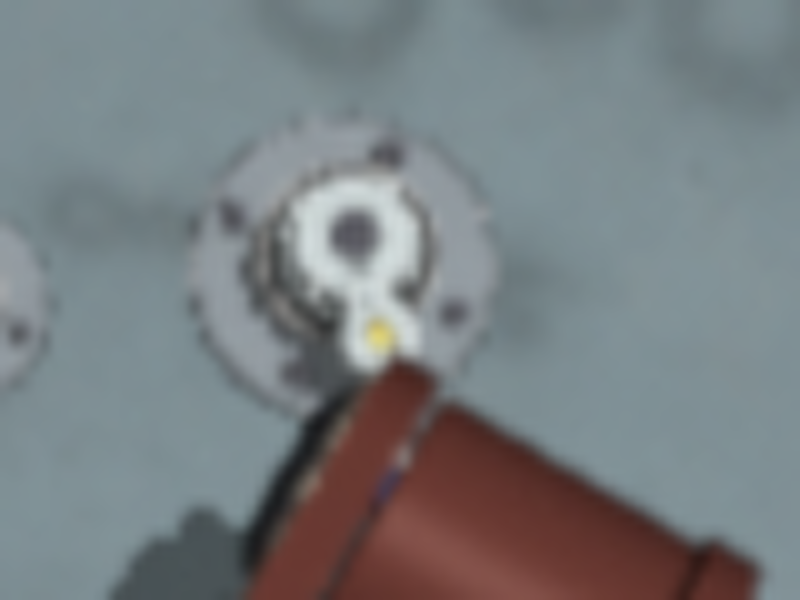

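View pics/k6c_side.png

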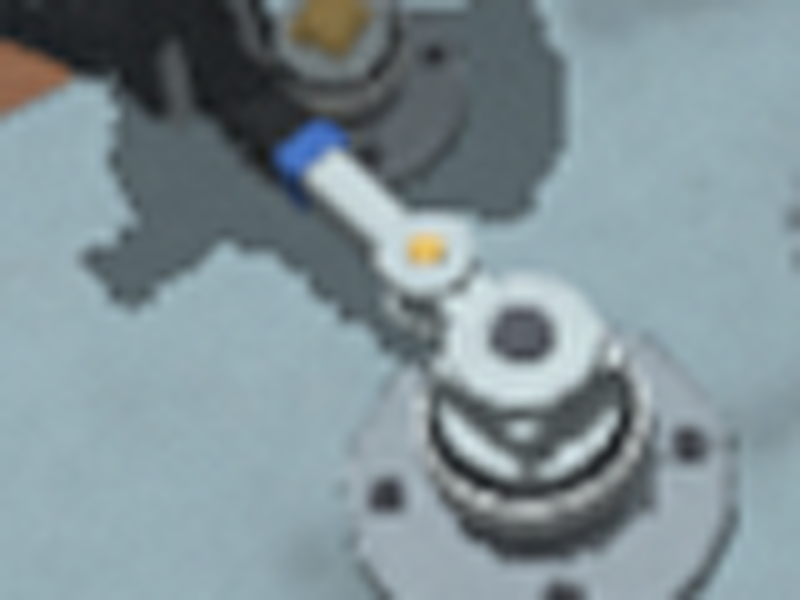

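```bash
python3 t3.py 354 232 380 334 520 333 425 250
```

```text
S [ 0.5349 -0.1219  0.0844] [array([-0.23, -0.11]), array([-0.32,  0.05])] P [ 0.5006 -0.1303  0.0885] d 0.0352 yaw -166.3 err mm [ 0.5 -0.2] under 0.0526 0.0521
```

Request:
{"op": "step_arm", "data": {
  "offset": [
    [0, 0.02, -2.1],
    [0, 0.02, -2.1],
    [0, 0, 0]
  ],
  "turn": [0.02, 0.02, 0]
}}

```text
time_s: 24.9
tcp_pos: [0.3991, -0.1389, 0.045]
eef_rot: [0.064, 1.57, -1.412]
contact_force: [1.2, -3.5, -0.4]
finger_gap: 0.016
```

```bash
python3 ck.py
```

```text
t 24.9 p [ 399.1 -138.9   45. ] zyaw -84.55 down [ 1.e-04 -4.e-04 -1.e+00] F [ 1.24 -3.52 -0.37] T [-0.385 -0.282  0.618] gap 16.0 q [-0.511 -0.282  2.221 -0.     1.203  0.965]
tool F [0.37 0.9  3.62] T [-0.618 -0.41   0.244] handle yaw -174.55 implied socket (straight) [ 534.18 -126.04]
Mknuckle 0.982 Mbolt 1.109
```

Request:
{"op": "step_arm", "data": {
  "offset": [
    [0, 0.02, -2.1],
    [0, 0.02, -2.1],
    [0, 0, 0],
    [0, 0, 0]
  ],
  "turn": [0.02, 0.02, 0, 0]
}}

```text
time_s: 25.3
tcp_pos: [0.3988, -0.1348, 0.045]
eef_rot: [-0.192, 1.571, -1.707]
contact_force: [0.6, -2.9, -1.3]
finger_gap: 0.0157
```

```bash
python3 ck.py; python3 pk.py k7
```

```text
t 25.3 p [ 398.8 -134.8   45. ] zyaw -86.82 down [-0.e+00 -1.e-04 -1.e+00] F [ 0.6  -2.92 -1.3 ] T [-0.35  -0.246  0.602] gap 15.7 q [-0.503 -0.287  2.225 -0.     1.204  1.012]
tool F [1.3  0.44 2.94] T [-0.602 -0.363  0.226] handle yaw -176.82 implied socket (straight) [ 534.26 -127.25]
Mknuckle 0.898 Mbolt 1.002
t 25.3 p [ 398.8 -134.8   45. ] zyaw -86.82 down [-0.e+00 -1.e-04 -1.e+00] F [ 0.6  -2.92 -1.3 ] T [-0.35  -0.246  0.602] gap 15.7 q [-0.503 -0.287  2.225 -0.     1.204  1.012]
top [299 224]
side [237 209]
```

View pics/k7c_top.png

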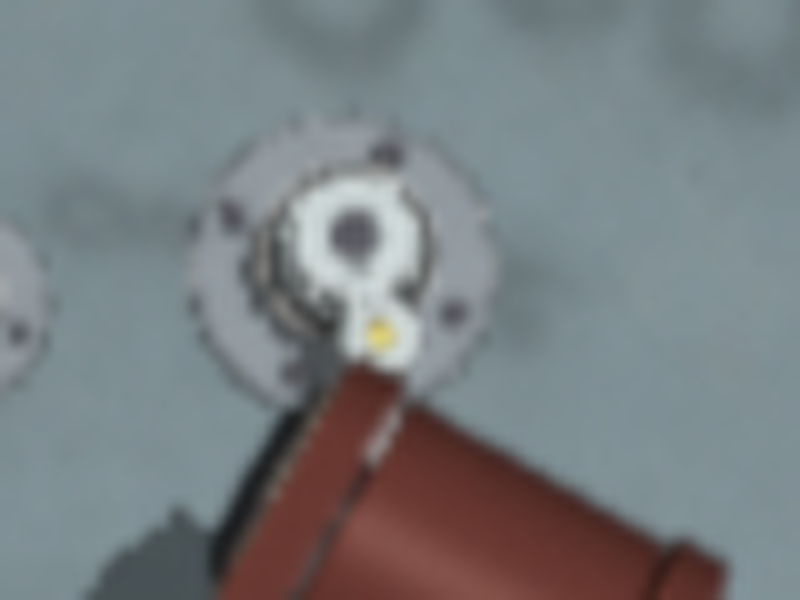

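View pics/k7c_side.png

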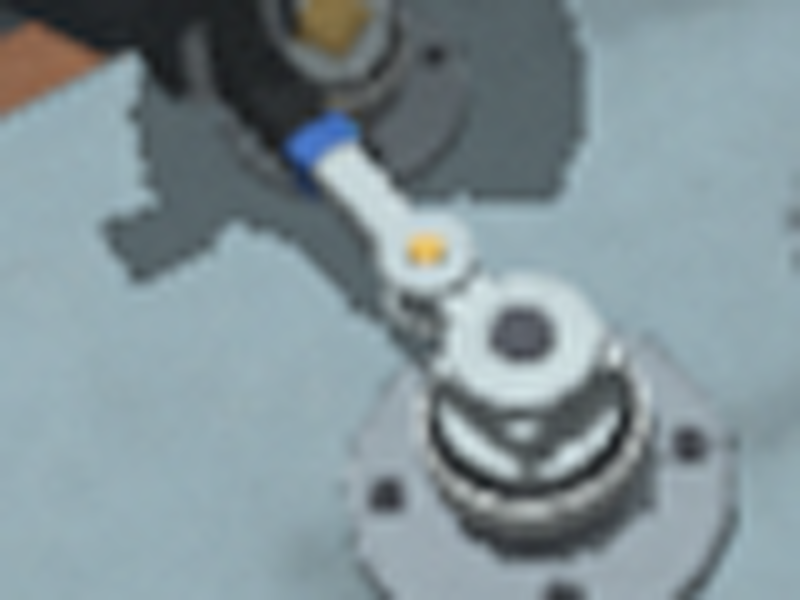

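Request:
{"op": "step_arm", "data": {
  "offset": [
    [0, 0.1, 2.4],
    [0, 0, 0]
  ],
  "turn": [-0.02, 0]
}}

```text
time_s: 25.7
tcp_pos: [0.399, -0.1371, 0.045]
eef_rot: [3.073, 1.57, 1.578]
contact_force: [0.2, -0.7, -1.2]
finger_gap: 0.016
```

```bash
python3 ck.py
```

```text
t 25.7 p [ 399.  -137.1   45. ] zyaw -85.66 down [-0.e+00  7.e-04 -1.e+00] F [ 0.25 -0.69 -1.2 ] T [-0.142 -0.38   0.506] gap 16.0 q [-5.080e-01 -2.830e-01  2.222e+00  1.000e-03  1.203e+00  9.870e-01]
tool F [1.2  0.19 0.71] T [-0.506 -0.17   0.368] handle yaw -175.66 implied socket (straight) [ 534.34 -126.86]
Mknuckle 0.577 Mbolt 0.602
```

Request:
{"op": "step_arm", "data": {
  "offset": [
    [0, 0.1, 2.4],
    [0, 0, 0]
  ],
  "turn": [-0.02, 0]
}}

```text
time_s: 25.9
tcp_pos: [0.3993, -0.1395, 0.0449]
eef_rot: [2.947, 1.57, 1.472]
contact_force: [1.3, 0.2, -1.0]
finger_gap: 0.016
```

```bash
python3 ck.py
```

```text
t 25.9 p [ 399.3 -139.5   44.9] zyaw -84.52 down [ 1.e-04  7.e-04 -1.e+00] F [ 1.3   0.19 -0.99] T [-0.069 -0.349  0.335] gap 16.0 q [-5.130e-01 -2.800e-01  2.220e+00  1.000e-03  1.203e+00  9.620e-01]
tool F [ 0.99  1.31 -0.07] T [-0.336 -0.102  0.34 ] handle yaw -174.52 implied socket (straight) [ 534.41 -126.56]
Mknuckle 0.329 Mbolt 0.326
```

Request:
{"op": "step_arm", "data": {
  "offset": [
    [0, 0.1, 2.7],
    [0, 0, 0]
  ],
  "turn": [-0.02, 0]
}}

```text
time_s: 26.1
tcp_pos: [0.3997, -0.1421, 0.0449]
eef_rot: [2.921, 1.57, 1.466]
contact_force: [2.5, 1.1, 0.3]
finger_gap: 0.0159
```

```bash
python3 ck.py
```

```text
t 26.1 p [ 399.7 -142.1   44.9] zyaw -83.36 down [ 1.e-04  9.e-04 -1.e+00] F [2.45 1.08 0.34] T [ 0.171 -0.445  0.215] gap 15.9 q [-5.180e-01 -2.770e-01  2.217e+00  1.000e-03  1.202e+00  9.370e-01]
tool F [-0.34  2.56 -0.79] T [-0.215  0.118  0.461] handle yaw -173.36 implied socket (straight) [ 534.5  -126.42]
Mknuckle 0.135 Mbolt 0.107
```

Request:
{"op": "step_arm", "data": {
  "offset": [
    [0, 0, 2.2],
    [0, 0, 0]
  ],
  "turn": [-0.02, 0]
}}

```text
time_s: 26.3
tcp_pos: [0.4, -0.1445, 0.045]
eef_rot: [2.646, 1.57, 1.211]
contact_force: [1.7, -0.2, -0.8]
finger_gap: 0.0156
```

```bash
python3 ck.py
```

```text
t 26.3 p [ 400.  -144.5   45. ] zyaw -82.21 down [ 1.e-04  3.e-04 -1.e+00] F [ 1.67 -0.2  -0.81] T [ 0.071 -0.421  0.063] gap 15.6 q [-0.522 -0.274  2.215  0.     1.201  0.913]
tool F [0.81 1.62 0.42] T [-0.063  0.013  0.427] handle yaw -172.21 implied socket (straight) [ 534.43 -126.09]
Mknuckle 0.105 Mbolt 0.12
```

Request:
{"op": "step_arm", "data": {
  "offset": [
    [0, 0.4, 0.3],
    [-0.5, 0, 0],
    [-1, 0, 0],
    [0, 0, 0]
  ],
  "turn": [-0.005, 0, 0, 0]
}}

```text
time_s: 26.7
tcp_pos: [0.4001, -0.1446, 0.0462]
eef_rot: [-1.58, 1.57, -3.011]
contact_force: [2.8, -1.4, -4.8]
finger_gap: 0.0159
```

```bash
python3 ck.py
```

```text
t 26.7 p [ 400.1 -144.6   46.2] zyaw -81.95 down [-5.e-04 -1.e-04 -1.e+00] F [ 2.77 -1.38 -4.82] T [-0.2   -0.198 -0.149] gap 15.9 q [-0.522 -0.275  2.213 -0.     1.204  0.908]
tool F [4.82 2.55 1.75] T [ 0.149 -0.225  0.168] handle yaw -171.95 implied socket (straight) [ 534.46 -125.61]
Mknuckle 0.027 Mbolt 0.089
```

Request:
{"op": "step_arm", "data": {
  "offset": [
    [-1, 0, 0],
    [-1, 0, 0],
    [0, 0, 0]
  ],
  "turn": [0, 0, 0]
}}

```text
time_s: 27.0
tcp_pos: [0.4001, -0.1446, 0.0484]
eef_rot: [-1.833, 1.57, 3.02]
contact_force: [1.0, -0.7, -4.0]
finger_gap: 0.0158
```

```bash
python3 ck.py
```

```text
t 27.0 p [ 400.1 -144.6   48.4] zyaw -81.93 down [-6.e-04  1.e-04 -1.e+00] F [ 0.97 -0.74 -3.96] T [-0.228 -0.101 -0.177] gap 15.8 q [-0.522 -0.279  2.212 -0.     1.209  0.908]
tool F [3.96 0.86 0.87] T [ 0.178 -0.24   0.068] handle yaw -171.93 implied socket (straight) [ 534.47 -125.56]
Mknuckle -0.09 Mbolt -0.059
```

Lifting freely (only the wrench's weight is felt). I continue up.

Request:
{"op": "step_arm", "data": {
  "offset": [
    [-1, 0, 0],
    [-1, 0, 0],
    [-2, 0, 0],
    [-2, 0, 0],
    [-2, 0, 0],
    [0, 0, 0]
  ],
  "turn": [0, 0, 0, 0, 0, 0]
}}

```text
time_s: 27.6
tcp_pos: [0.4002, -0.1445, 0.0567]
eef_rot: [-2.32, 1.57, 2.533]
contact_force: [0.2, 0.0, -3.0]
finger_gap: 0.0161
```

```bash
python3 ck.py
```

```text
t 27.6 p [ 400.2 -144.5   56.7] zyaw -81.91 down [-5.e-04  3.e-04 -1.e+00] F [ 0.21  0.03 -2.99] T [0.005 0.092 0.01 ] gap 16.1 q [-0.522 -0.292  2.207  0.     1.227  0.908]
tool F [ 2.99  0.22 -0.  ] T [-0.01   0.018 -0.091] handle yaw -171.91 implied socket (straight) [ 534.52 -125.4 ]
Mknuckle 0.01 Mbolt 0.01
```

Request:
{"op": "step_arm", "data": {
  "offset": [
    [-3, 0, 0],
    [-5, 0, 0],
    [-10, 0, 0],
    [-15, 0, 0],
    [-10, 0, 0],
    [0, 0, 0],
    [0, 0, 0]
  ],
  "turn": [0, 0, 0, 0, 0, 0, 0]
}}

```text
time_s: 28.3
tcp_pos: [0.4005, -0.1447, 0.0998]
eef_rot: [0.888, 1.57, -0.542]
contact_force: [-0.8, -0.2, -4.1]
finger_gap: 0.0157
```

```bash
python3 ck.py; python3 pk.py k8
```

```text
t 28.3 p [ 400.5 -144.7   99.8] zyaw -81.93 down [ 6.e-04 -4.e-04 -1.e+00] F [-0.8  -0.22 -4.11] T [-0.024  0.159 -0.037] gap 15.7 q [-0.522 -0.354  2.176 -0.     1.319  0.908]
tool F [ 4.11 -0.83  0.1 ] T [ 0.037 -0.002 -0.16 ] handle yaw -171.93 implied socket (straight) [ 534.84 -125.7 ]
Mknuckle -0.027 Mbolt -0.023
t 28.3 p [ 400.5 -144.7   99.8] zyaw -81.93 down [ 6.e-04 -4.e-04 -1.e+00] F [-0.8  -0.22 -4.11] T [-0.024  0.159 -0.037] gap 15.7 q [-0.522 -0.354  2.176 -0.     1.319  0.908]
top [299 224]
side [237 209]
```

View pics/k8c_side.png

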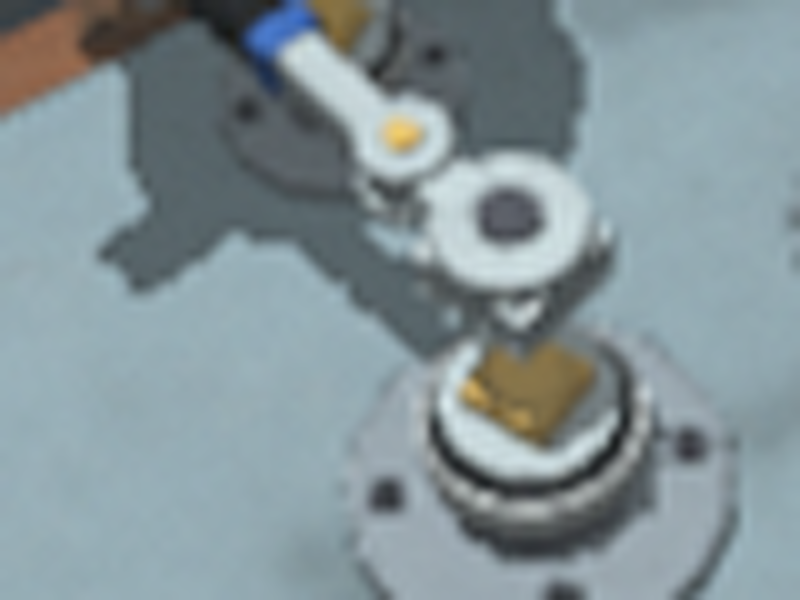

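View pics/k8c_top.png

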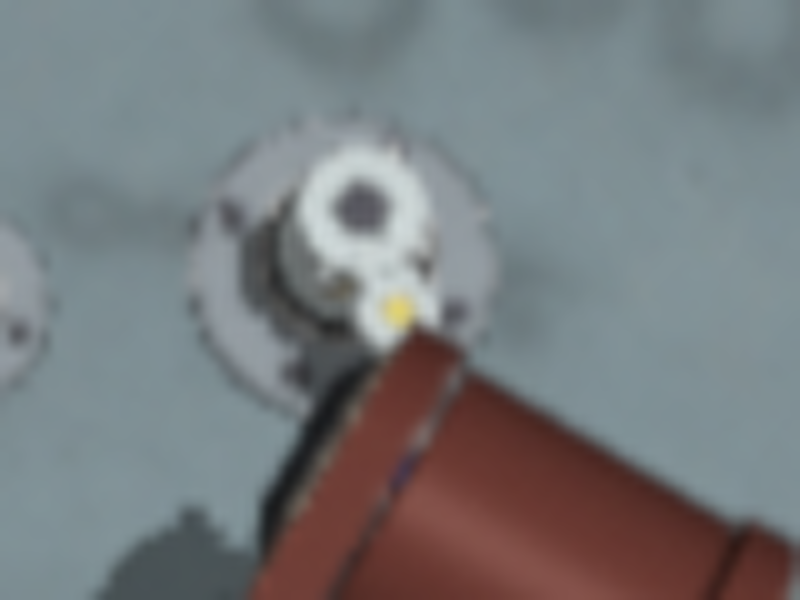

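```bash
python3 t3.py 361 205 399 310 510 214 403 132
```

```text
S [ 0.5353 -0.1209  0.1376] [array([-0.28, -0.13]), array([-0.39,  0.06])] P [ 0.5014 -0.1322  0.1428] d 0.0357 yaw -161.5 err mm [0.9 0.8] under 0.1058 0.1064
```

Request:
{"op": "step_arm", "data": {
  "offset": [
    [0, 0, 0],
    [0, 0, 0],
    [0, 0, 0],
    [0, 0, 0],
    [0, 0, 0],
    [0, 0, 0],
    [0, 0, 0],
    [0, 0, 0],
    [0, 0, 0],
    [0, 0, 0],
    [0, 0, 0],
    [0, 0, 0]
  ],
  "turn": [-0.08, -0.13, -0.14, -0.14, -0.14, -0.14, -0.14, -0.14, -0.14, -0.14, -0.11, -0.06]
}}

```text
time_s: 29.7
tcp_pos: [0.4002, -0.1446, 0.099]
eef_rot: [2.762, 1.57, 2.835]
contact_force: [1.5, -0.1, -3.2]
finger_gap: 0.0157
```

Request:
{"op": "step_arm", "data": {
  "offset": [
    [0, 18, 5],
    [0, 32, 8],
    [0, 38, 10],
    [0, 38, 10],
    [0, 38, 10],
    [0, 38, 10],
    [0, 38, 10],
    [0, 38, 10],
    [0, 38, 10],
    [0, 36, 9],
    [0, 22, 6],
    [0, 10, 2.5]
  ],
  "turn": [0, 0, 0, 0, 0, 0, 0, 0, 0, 0, 0, 0]
}}

```text
time_s: 30.9
tcp_pos: [0.4736, 0.2472, 0.0989]
eef_rot: [-3.076, 1.57, -3.003]
contact_force: [-0.1, -1.4, -3.1]
finger_gap: 0.0158
```

```bash
python3 - <<'E'
from h import *
s,M=st();go([474,245,0],s,M)
E
```

```text
t 30.9 p [473.6 247.2  98.9] zyaw 4.14 down [-8.e-04 -1.e-04 -1.e+00] F [-0.05 -1.35 -3.06] T [-0.195  0.004  0.01 ] gap 15.8 q [ 0.342 -0.06   1.929  0.     1.273  0.269]
tool offset [98.88 -2.24  0.3 ]
```

Request:
{"op": "step_arm", "data": {
  "offset": [
    [10, -1, 0],
    [20, -1, 0],
    [25, 0, 0],
    [20, 0, 0],
    [10, 0, 0],
    [5, 0, 0],
    [0, 0, 0]
  ],
  "turn": [0, 0, 0, 0, 0, 0, 0]
}}

```text
time_s: 31.6
tcp_pos: [0.4736, 0.2427, 0.009]
eef_rot: [-2.724, 1.57, -2.654]
contact_force: [0.2, 0.3, -2.4]
finger_gap: 0.0158
```

```bash
python3 ck.py; python3 vw.py m1; python3 vw.py m1t top
```

```text
t 31.6 p [473.6 242.7   9. ] zyaw 3.97 down [-1.e-03 -5.e-04 -1.e+00] F [ 0.16  0.31 -2.4 ] T [-0.264 -0.024 -0.042] gap 15.8 q [ 0.334  0.062  1.977 -0.     1.103  0.265]
tool F [2.4  0.3  0.18] T [ 0.042 -0.006 -0.265] handle yaw -86.03 implied socket (straight) [464.22 378.08]
Mknuckle -0.024 Mbolt -0.018
t 31.6 p [473.6 242.7   9. ] zyaw 3.97 down [-1.e-03 -5.e-04 -1.e+00] F [ 0.16  0.31 -2.4 ] T [-0.264 -0.024 -0.042] gap 15.8 q [ 0.334  0.062  1.977 -0.     1.103  0.265]
t 31.65 p [474.3 243.1   9.9] zyaw 3.98 down [ 6.e-04  1.e-04 -1.e+00] F [-0.45 -0.69 -3.24] T [-0.155 -0.021  0.002] gap 16.2 q [ 0.334  0.061  1.976 -0.     1.104  0.265]
```

View pics/m1.png

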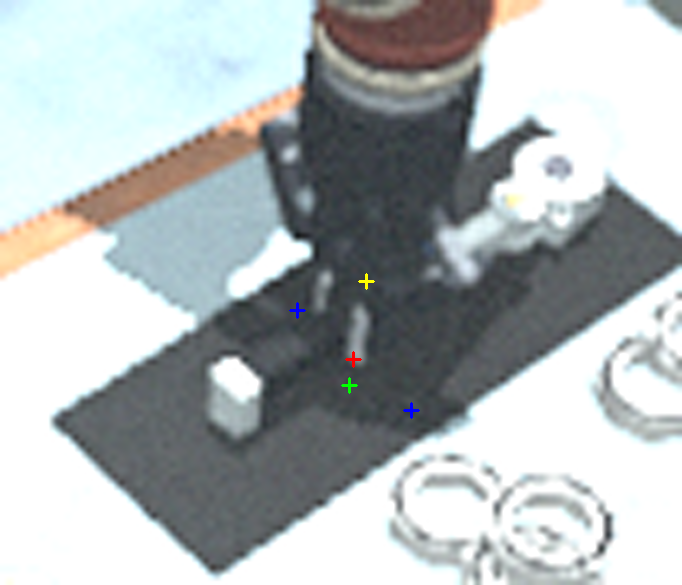

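View pics/m1t.png

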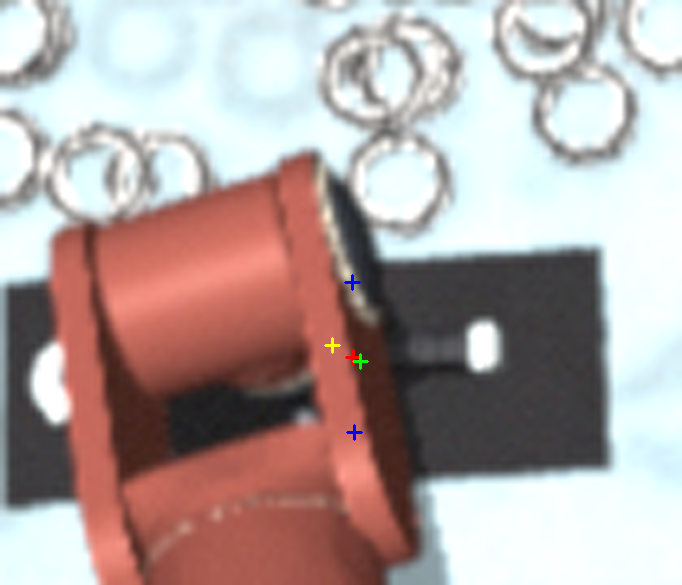

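Request:
{"op": "step_arm", "data": {
  "offset": [
    [5, 0, 0],
    [3, 0, 0],
    [2, 0, 0],
    [1, 0, 0],
    [0, 0, 0]
  ],
  "turn": [0, 0, 0, 0, 0]
}}

```text
time_s: 32.2
tcp_pos: [0.4737, 0.2434, -0.0017]
eef_rot: [-2.826, 1.57, -2.756]
contact_force: [0.1, -0.2, -4.6]
finger_gap: 0.0158
```

Request:
{"op": "step_arm", "data": {
  "offset": [
    [0.5, 0, 0],
    [0.5, 0, 0],
    [0, 0, 0]
  ],
  "turn": [0, 0, 0]
}}

```text
time_s: 32.5
tcp_pos: [0.4739, 0.2434, -0.0025]
eef_rot: [-0.503, 1.571, -0.433]
contact_force: [0.5, -1.1, -4.2]
finger_gap: 0.0157
```

Request:
{"op": "step_arm", "data": {
  "offset": [
    [0.5, 0, 0],
    [0, 0, 0]
  ],
  "turn": [0, 0]
}}

```text
time_s: 32.7
tcp_pos: [0.4739, 0.2435, -0.003]
eef_rot: [0.906, 1.571, 0.976]
contact_force: [0.6, -0.1, -3.2]
finger_gap: 0.0159
```

```bash
python3 ck.py
```

```text
t 32.7 p [473.9 243.5  -3. ] zyaw 4.01 down [ 1.e-04  1.e-04 -1.e+00] F [ 0.56 -0.09 -3.19] T [-0.095 -0.024  0.013] gap 15.9 q [0.335 0.082 1.98  0.    1.079 0.265]
tool F [ 3.19 -0.13  0.55] T [-0.013 -0.017 -0.096] handle yaw -85.99 implied socket (straight) [464.43 378.82]
Mknuckle 0.068 Mbolt 0.087
```

Request:
{"op": "step_arm", "data": {
  "offset": [
    [0.5, 0, 0],
    [0, 0, 0]
  ],
  "turn": [0, 0]
}}

```text
time_s: 32.9
tcp_pos: [0.474, 0.2435, -0.0034]
eef_rot: [0.532, 1.571, 0.602]
contact_force: [-0.3, -0.4, -2.7]
finger_gap: 0.0159
```

Request:
{"op": "step_arm", "data": {
  "offset": [
    [0.5, 0, 0],
    [0, 0, 0]
  ],
  "turn": [0, 0]
}}

```text
time_s: 33.1
tcp_pos: [0.4741, 0.2435, -0.0035]
eef_rot: [0.453, 1.571, 0.523]
contact_force: [-2.3, -0.7, 0.8]
finger_gap: 0.016
```

```bash
python3 ck.py
```

```text
t 33.1 p [474.1 243.5  -3.5] zyaw 4.01 down [ 2.e-04  1.e-04 -1.e+00] F [-2.26 -0.66  0.83] T [-0.152  0.294  0.008] gap 16.0 q [0.335 0.083 1.98  0.    1.078 0.265]
tool F [-0.83 -0.5  -2.3 ] T [-0.008  0.304 -0.131] handle yaw -85.99 implied socket (straight) [464.6 378.9]
Mknuckle -0.223 Mbolt -0.304
```

Request:
{"op": "step_arm", "data": {
  "offset": [
    [0, 0, 0],
    [0, 0, 0],
    [0, 0, 0],
    [0, 0, 0],
    [0, 0, 0],
    [0, 0, 0],
    [0, 0, 0]
  ],
  "turn": [0, 0, 0, 0, 0, 0, 0],
  "hand": -0.2,
  "force": 40
}}

```text
time_s: 33.8
tcp_pos: [0.4739, 0.2435, -0.004]
eef_rot: [0.182, 1.571, 0.252]
contact_force: [0.7, 1.2, -0.5]
finger_gap: 0.0511
```

Request:
{"op": "step_arm", "data": {
  "offset": [
    [-5, 0, 0],
    [-10, 0, 0],
    [-20, 0, 0],
    [-35, 0, 0],
    [-40, 0, 0],
    [-40, 0, 0],
    [0, 0, 0]
  ],
  "turn": [0, 0, 0, 0, 0, 0, 0]
}}

```text
time_s: 34.5
tcp_pos: [0.4783, 0.245, 0.1548]
eef_rot: [0.267, 1.556, 0.337]
contact_force: [0.2, 0.2, 0.8]
finger_gap: 0.0511
```

Request:
{"op": "step_arm", "data": {
  "offset": [
    [-10, -25, 0],
    [-10, -40, 0],
    [-10, -45, 0],
    [0, -45, 0],
    [0, -45, 0],
    [0, -45, 0],
    [0, -30, 0],
    [0, 0, 0],
    [0, 0, 0]
  ],
  "turn": [0, 0, 0, 0, 0, 0, 0, 0, 0]
}}

```text
time_s: 35.4
tcp_pos: [0.493, -0.0312, 0.1761]
eef_rot: [1.404, 1.57, 1.473]
contact_force: [-0.0, 0.0, -0.3]
finger_gap: 0.0512
```

```bash
python3 - <<'E'
from h import *
from rig import *
import cv2
st()
t=read_camera('top')[:,:,::-1];s=read_camera('side')[:,:,::-1]
cv2.imwrite('pics/z_top.png',t);cv2.imwrite('pics/z_side.png',s)
cv2.imwrite('pics/z_tc.png',cv2.resize(t[205:265,125:235],(792,432),interpolation=cv2.INTER_CUBIC))
cv2.imwrite('pics/z_sc.png',cv2.resize(s[115:195,290:400],(770,560),interpolation=cv2.INTER_CUBIC))
E
```

```text
t 35.4 p [493.  -31.2 176.1] zyaw 3.92 down [ 0.e+00  5.e-04 -1.e+00] F [-0.03  0.04 -0.28] T [ 0.047 -0.006 -0.061] gap 51.2 q [-0.214 -0.24   1.955  0.     1.427 -0.283]
```

View pics/z_tc.png

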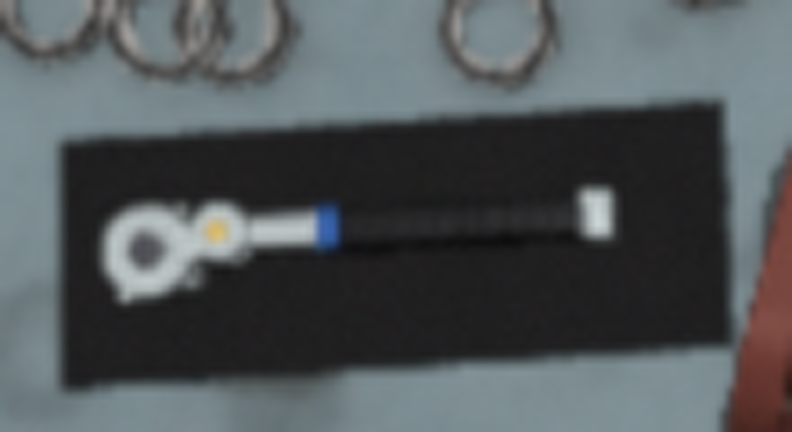

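View pics/z_sc.png

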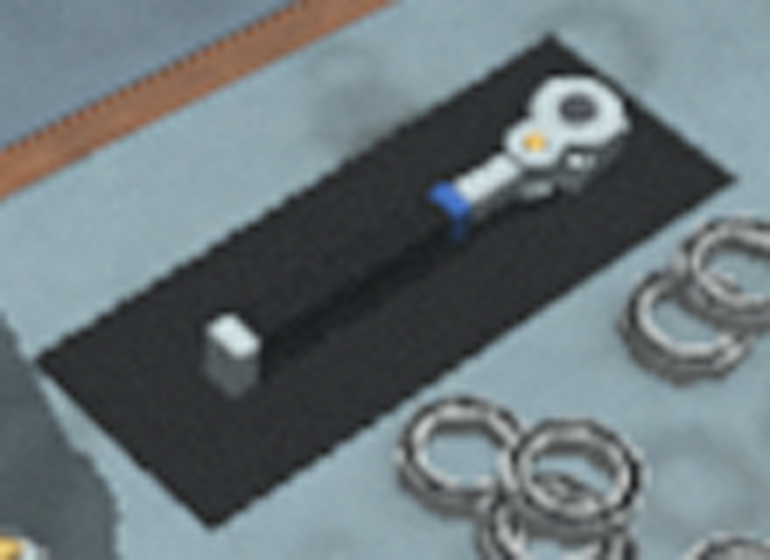

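View pics/z_top.png

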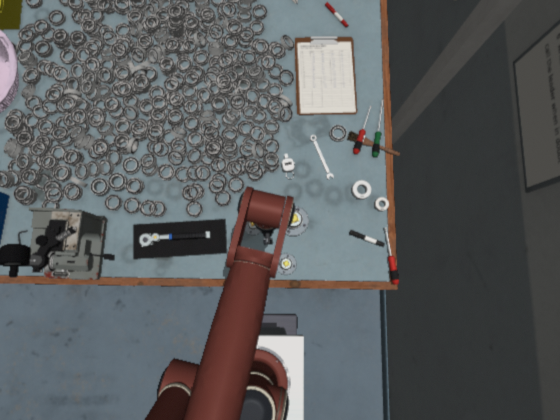

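```bash
python3 - <<'E'
from h import *
f=lambda p,o,k:(o[0]+(p[0]+.5)/k-.5,o[1]+(p[1]+.5)/k-.5)
P=[tri(f(a,(125,205),7.2),f(b,(290,115),7))[0] for a,b in(((146,252),(577,108)),((217,232),(535,142)),((597,213),(232,335)))]
print(np.round(P,4));y=[np.degrees(np.arctan2(*(P[j]-P[i])[1::-1])) for i,j in((0,1),(1,2))];print(y,np.radians(y[0]-y[1]))
a=np.radians(-85.6);R=np.array([[np.cos(a),np.sin(a)],[-np.sin(a),np.cos(a)]]);
for p in P: print('mat',(R@(p[:2]-[.463,.266])).round(3))
from rig import *
import time
finish_job();st()
E
```

```text
[[0.4561 0.3785 0.0324]
 [0.4656 0.3445 0.0385]
 [0.4777 0.1678 0.0357]]
[np.float64(-74.50012728859215), np.float64(-86.0723442079126)] 0.20197328699713668
mat [-0.113  0.002]
mat [-0.078  0.009]
mat [0.099 0.007]
the job is handed in; nothing more can be done
the job is handed in; nothing more can be done
```

The bolt is tight and the wrench is back flat on its mat, straight after a clear trip. I handed the job in at about 35 s of the 72 s; it gave no verdict.

- **Bolt choice:** I used the largest of the three stands, at top-camera pixel (293, 219).
- **Seating:** the socket went down with no force until its rim met the flange.
- **Tightening:** the bolt came up hard after roughly 35° clockwise. The knuckle then bent at a steady 0.85 to 1.0 N m, and I stopped at about 0.18 rad (picture: head −166.3°, handle −176.8°).
- **Lifting off:** I turned back until the twist was about 0.1 N m or less before lifting. Apart from a few newtons in the first millimetre, only the wrench's weight was felt.

**Last checks**
- The socket and handle end lie about 113 mm and 99 mm either side of the mat's centre, within 10 mm of its midline. Their tops are at the same heights as before the job.
- The knuckle measures 0.20 rad on the mat and 0.18 rad in the air. The difference is measuring error, and both are between 0.10 and 0.30.
- The bystanders look unmoved in the top picture, by eye only. The gripper was open and clear of everything.

**What went wrong or disagreed**
- The first grasp closed on air just above the grip. The fingertips turned out to stand about 30 mm higher than the reported tool height suggests. I corrected this from the camera pictures and by lowering in small steps.
- My first approach direction hid the bolt from both cameras, so I turned the wrench another 90° before setting it down.
- I did not read the contact force between wrench and bolt directly. The wrist forces stayed under about 6 N throughout.

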